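# Check a crystal over the lamp with tongs

### The arm

A 6-joint arm with a two-finger parallel gripper is mounted at the origin on the work surface. World frame = base frame: x ahead of the robot, y to its left, z up, the work surface at z = 0. Lengths are in m, angles in rad, forces in N, time in s.
With the tool pointing down it reaches from about 0.375 to 0.9 m from the base axis. Payload 3.1 kg.
Tool frame: the origin (TCP) lies on the centre line of the jaws, within the pads' length; the fingertips stand 25 mm ahead of it and the grasp point (between the pads) lies 6 mm ahead of it (robot.nose_length is the y of the fingertips in the tool frame, in m); y points along the fingers, z is the direction in which the jaws open and shut, and the axes are right-handed (so a half turn about y gives the same grasp; the last joint's range is limited). The gripper opens to 87 mm and grips with 3 to 60 N. Pads are 19 mm wide; open, the fingers measure 117 mm over their backs; the gripper's body (75 mm by 190 mm) begins 51 mm behind the grasp point.
Start: joints at [0.932, 0.527, 1.433, -0, 1.181, -0.178], TCP at [0.277, 0.56, 0.248] pointing down, gripper open.
Joint ranges: [-3.08, 3.08], [-0.75, 2.2], [0.22, 2.44], [-1.43, 4.57], [0, 2.65], [-2.85, 2.85]. Speed limits (rad/s): [2.79, 2.79, 3.14, 3.14, 3.14, 3.14].

### API

Orientations are given as a unit quaternion [x, y, z, w].
In Python, from rig import robot, eyes, ticket gives the robot as it stands.
- The arm moves only by the tool play_rows, never from a script. Its argument "series" is a list of rows, each a list of 7 numbers: the opening, from 0 (shut) to 1 (fully open), then the shift along the tool's x, y, z scaled (see below), then the turn, a rotation vector about the tool's x, y, z scaled (see below). In form: [[claw, dx, dy, dz, ax, ay, az], ...]. A call has 1 to 12 rows; each row shifts and turns the commanded pose from where the row before left it, along the tool's axes as they then stand; what a row does not reach is not made up. The controller multiplies each number of a shift by 100 mm and each number of a turn by 180 degrees. A row lasts 1/12 s, in which the tool goes at most 41.7 mm and 7.16 degrees, less where a joint would pass 70% of its speed; a pose out of reach is approached as far as the arm can. A call with a number of a shift or a turn outside -1 to 1 is refused whole. A call with a gripper value outside its range is refused whole. The fingers move at their own pace and stop on an object; "grip_force" is the grip in N (left out, the last holds). Time passes only in rows, so rows that do not move let the fingers close. It gives the time, the measured TCP pose, the force and the opening at its end, in the units of the state.
- robot.get_obs(): the state, without advancing time (a new reading comes with each control period).
- eyes.camera(name): name is "scene" or "top" or "wrist"; returns the picture (384x512x3 uint8, red, green, blue); there is no depth.
- eyes.camera_params(name): a dict with "K" (3x3 intrinsics, pixels), "rvec" (rotation vector, rad) and "tvec" (3), from world to camera coordinates, as OpenCV has them. Camera axes: x right, y down, z forward; pixel columns grow to the right and rows downward; lengths in m; the calibration is good to about 2 mm. A picture is of the moment at which its call begins: read the wrist's pose just before it. camera_params takes no time and is no camera call; for the wrist camera it gives the pose at the moment of the call.
- ticket.hand_in(): hands the job in, once; it reports no verdict.
The state is a dict: "time": time; "q": joint angles; "joint_velocities": joint speeds; "joint_torque": joint torques, N m; "position": TCP position; "tool_rot": TCP orientation; "ft_force": force on the tool from outside, world axes, zero at the start; "moment": the same for the moment, N m; "grip_width": finger opening in m.
Only numpy, scipy, OpenCV 4.12 (cv2) and the standard library are available. Lean on these libraries where they do the work, as an engineer would, in place of code of your own. Each camera call takes 0.05 s, during which the arm holds its last target.

### The job

Move the inspection lamp from the wooden rack into its socket block, upright and fully home, and let go of it, leaving the two valves standing in the rack. Then take the sprung tongs, pinch the small brass-rimmed crystal on the bakelite lid between their jaws without touching it with the gripper, and finish still holding it in the tongs in the air centred over the lamp, with a few centimetres of gap to the lamp's top.

Things in the scene. Friction and masses are not known exactly. Their poses are not given: they have to be found in the camera images.
- lamp: Tubular inspection lamp, 75 mm tall, upright in one of the rack's three holes. Origin: centre of its underside, z up its axis. Brass foot 22 mm across from 0 to 24 mm (tapered to 18 mm at its last 3 mm); frosted, opaque cylinder 30 mm across from 24 to 70 mm, the part to grip; flat top cap 24 mm across from 70 to 75 mm. About 60 g.
- lamp_top (a point): Centre of the lamp's flat top, 75 mm above its origin.
- valve_a: Bystander: valve with dark bakelite base and clear glass bulb with a rounded tip, 34 mm across, 90 mm tall, standing in another hole of the rack. Origin: centre of its underside.
- valve_b: Bystander: slimmer valve of the same kind, 28 mm across, 90 mm tall, in the remaining hole. Origin: centre of its underside.
- rack: Fixed wooden rack, 70 x 230 x 26 mm (x, y, z), with three blind round holes 24 mm across and 20 mm deep in a row along its y axis, at y = -75, 0 and +75 mm (lamp and valves stand in them 6 mm above the bench, in any order). Origin: centre of its underside; z up.
- socket: Fixed white ceramic lamp socket, a block 64 x 64 x 28 mm with one blind round bore in the middle of its top, empty. Origin: centre of its underside.
- socket_hole0 (a point): Centre of the mouth of the socket's bore, 28 mm above the bench. The bore is 24 mm across, with a 2 mm chamfer at the mouth, and 20 mm deep: the lamp's underside comes to rest 20 mm below this point.
- lid: Fixed brown bakelite carton lid lying top up on the bench, 70 x 70 mm, 14 mm high in all, the top 62 x 62 mm. Origin: centre of its underside.
- crystal: Crystal in a round brass rim: upright disc 22 mm across and 16 mm high, with a pale window on top, standing loose on the lid. Origin: centre of its underside; z up. About 22 g.
- tongs: Flat steel tongs lying on the bench, about 205 mm long, 76 g, balanced near the grip plates. Origin: at the underside, midway between the two grip plates; x along the tongs towards the jaws, z up. Two limbs hinge at a round hub at x = -90 mm (26 mm across, 24 mm high) and swing together, symmetrically, in the tongs' xy plane; a spring keeps them open.
- tongs_grip (a point): Midway between the flat upright grip plates, 19 mm above the underside. Plates: x = -20 to +20 mm, 2 to 36 mm high; over their outsides 48 mm when open, about 34 mm with the crystal in the jaws. The spring pushes out with 5 N on each plate open, 7.5 N at the crystal. Holding them at 40 to 44 mm carries the tongs with the jaws part open; squeezing further closes the jaws.
- tongs_jaw (a point): Midway between the two jaws: x = 90 mm, 8 mm above the underside of the tongs. Jaws: x = 81 to 99 mm, from 0 to 16 mm above the underside; on the inside about 50 mm apart when open. The gap shrinks by twice as much as the grip plates are squeezed.
There are look-alikes about, which are no part of the job. Several things look just like the tongs: the one meant starts nearest to the robot's base.

How it is judged:
On the way, in this order (a step that is already met when the one before it is completed fails the run):
1. the lamp stands home in the socket and is let go (z of lamp in the frame of socket_hole0 below -0.016 m and horizontal distance between lamp and socket_hole0 below 0.004 m and angle between lamp's own z axis and vertical below 0.09 rad and contact force between lamp and the fingers below 0.05 N), for 0.2 s.
2. the crystal is lifted in the tongs, clear of the lid, not touched by the gripper (contact force between crystal and tongs above 0.5 N and contact force between tongs and the fingers above 1 N and contact force between crystal and the arm below 0.05 N and contact force between crystal and the fingers below 0.05 N and distance between crystal and tongs_jaw below 0.025 m and height (world z) of crystal above 0.03 m and contact force between crystal and lid below 0.02 N), for 0.2 s.
At the end, for the whole second after the job is handed in: Lamp upright (5 deg), at least 16 mm deep in the bore, untouched; the gripper holds the tongs in the air and the jaws hold the crystal still, its underside 10 to 90 mm above the lamp top, within 20 mm of its axis, touched by nothing else. Finishes holding (z of lamp in the frame of socket_hole0 below -0.016 m and horizontal distance between lamp and socket_hole0 below 0.004 m and angle between lamp's own z axis and vertical below 0.09 rad and contact force between crystal and tongs above 0.5 N and contact force between tongs and the fingers above 1 N and contact force between each of crystal, lamp and the arm below 0.05 N and contact force between crystal and the fingers below 0.05 N and distance between crystal and tongs_jaw below 0.025 m and horizontal distance between crystal and lamp_top below 0.02 m and z of crystal in the frame of lamp_top between 0.01 and 0.09 m and contact force between each of crystal, tongs and lamp below 0.02 N and height (world z) of tongs above 0.06 m and linear speed of crystal below 0.03 m/s); the arm keeps its last pose, push and grip.
It fails at once if a valve is shifted by more than 20 mm or tipped ((distance of valve_a from where it was at the start of the episode above 0.02 m or angle between valve_a's own z axis and vertical above 0.3 rad) or (distance of valve_b from where it was at the start of the episode above 0.02 m or angle between valve_b's own z axis and vertical above 0.3 rad)).
It fails at once if the gripper touches the crystal (contact force between crystal and the fingers above 0.3 N or contact force between crystal and the arm above 0.3 N).
It also fails if it takes over 58 s, if anything falls off the work surface, if the arm or the gripper's body presses on something with over 40 N, if the wrist force passes 120 N, or if a joint passes its speed limit or range.

## Working session

There is one attempt and no reset: what is moved stays moved. The work goes in short steps, Python scripts to look and compute and a tool call to move; the robot and the scene stay as the last step left them, time stands still between calls to the robot, and variables do not carry over. Pictures are saved under pics/ and viewed, and the job is handed in when it is done.

Besides the shell and the picture viewer there is one more tool, called after "Emit:" as name(argument=value, ...), one argument or row to a line, values as JSON. play_rows: Moves the arm, as the interface text tells. Its arguments: {"type":"object","properties":{"series":{"type":"array","items":{"type":"array","items":{"type":"number"}}},"grip_force":{"type":"number"}},"required":["series"]}

```bash
ls; mkdir -p pics; python3 - <<'E'
from rig import robot, eyes, ticket
import cv2,numpy as np
print(robot.get_obs(), robot.nose_length)
for n in ["scene","top","wrist"]:
    p=eyes.camera_params(n); print(n,p)
    cv2.imwrite(f"pics/{n}0.png",eyes.camera(n)[:,:,::-1])
E
```

```text
pics
{'time': 0.0, 'q': array([ 9.32503174e-01,  5.28467746e-01,  1.43389252e+00, -4.32414954e-05,
        1.18137983e+00, -1.78470068e-01]), 'joint_velocities': array([-9.77651333e-04, -7.98168597e-04,  1.84449035e-04, -6.32289758e-04,
       -4.27500235e-04,  6.33005795e-05]), 'joint_torque': array([-1.31009187e-05, -4.40034413e+01, -1.76597017e+01,  6.32761046e-02,
        5.81085496e-02, -1.56963183e-04]), 'position': array([0.27692824, 0.55954921, 0.24657371]), 'tool_rot': array([ 0.68920371, -0.16142633,  0.16084926, -0.68779888]), 'ft_force': array([-0.58828304,  0.03521598,  0.05383091]), 'moment': array([0.00671548, 0.01149904, 0.01471739]), 'grip_width': 0.0866269022731969} 0.025
scene {'K': array([[365.33481505,   0.        , 258.49635088],
       [  0.        , 365.33481505, 190.51185122],
       [  0.        ,   0.        ,   1.        ]]), 'rvec': array([ 0.70374974,  2.42083784, -1.32584548]), 'tvec': array([ 0.55854249, -0.05196646,  1.27749306])}
top {'K': array([[482.18824058,   0.        , 264.6835232 ],
       [  0.        , 482.18824058, 193.15628971],
       [  0.        ,   0.        ,   1.        ]]), 'rvec': array([ 2.08970947, -2.13857961,  0.22716025]), 'tvec': array([-0.07626162,  0.62332063,  1.53648957])}
wrist {'K': array([[315.74088563,   0.        , 253.58507813],
       [  0.        , 315.74088563, 192.5941732 ],
       [  0.        ,   0.        ,   1.        ]]), 'rvec': array([-2.46871344, -1.53251686, -0.20557769]), 'tvec': array([-0.6255154 , -0.03181053,  0.3889537 ])}
```

View pics/top0.png

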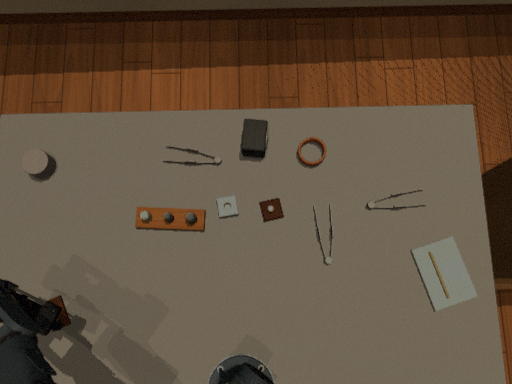

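View pics/scene0.png

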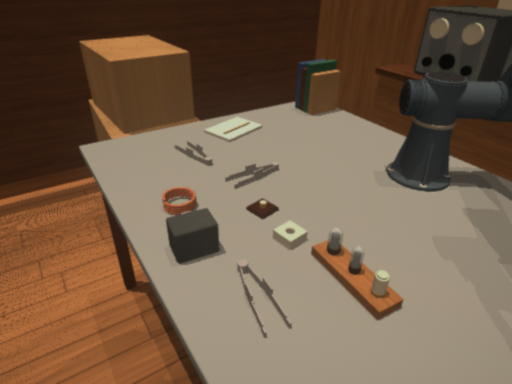

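View pics/wrist0.png

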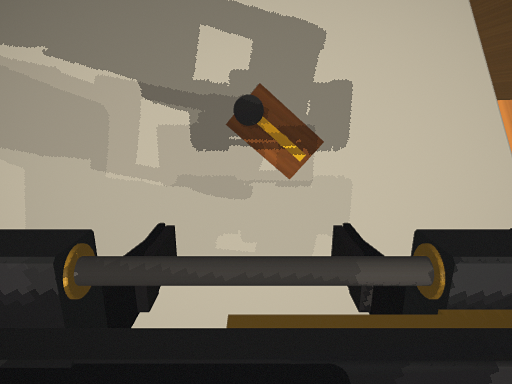

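```bash
cat > h.py <<'E'
import numpy as np,cv2
from rig import robot,eyes,ticket
from scipy.spatial.transform import Rotation as R
def cast(p,uv,z):
    uv=np.atleast_2d(np.array(uv,float))
    Rm=cv2.Rodrigues(np.array(p["rvec"]))[0];t=np.array(p["tvec"])
    d=np.c_[uv,np.ones(len(uv))]@np.linalg.inv(p["K"]).T@Rm
    c=-Rm.T@t
    return c+d*((z-c[2])/d[:,2])[:,None]
def proj(p,X):
    return cv2.projectPoints(np.atleast_2d(np.array(X,float)),p["rvec"],p["tvec"],p["K"],None)[0].reshape(-1,2)
E
python3 - <<'E'
from h import *
im=cv2.imread("pics/top0.png"); 
c=im[185:275,130:350]; cv2.imwrite("pics/topz.png",cv2.resize(c,(792,324),interpolation=cv2.INTER_CUBIC))
im=cv2.imread("pics/scene0.png"); 
c=im[190:320,220:410]; cv2.imwrite("pics/scz.png",cv2.resize(c,(760,520),interpolation=cv2.INTER_CUBIC))
E
```

```text
(no output)
```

View pics/topz.png

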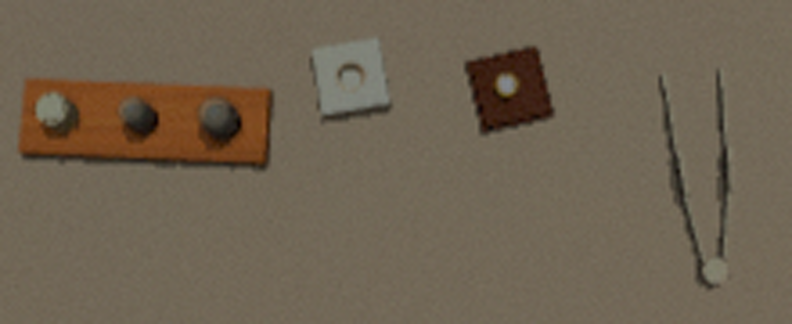

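View pics/scz.png

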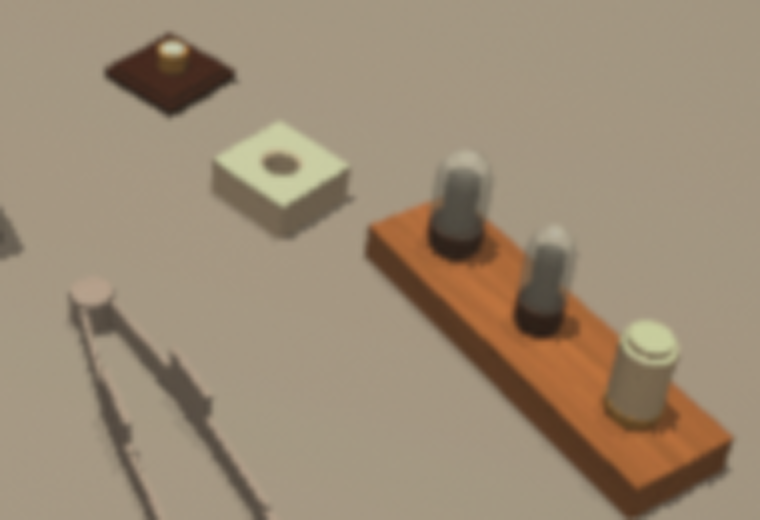

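```bash
python3 - <<'E'
from h import *
im=cv2.imread("pics/top0.png"); p=eyes.camera_params("top")
hsv=cv2.cvtColor(im,cv2.COLOR_BGR2HSV)
def st(name,m,box,z):
    x0,y0,x1,y1=box; mm=np.zeros_like(m); mm[y0:y1,x0:x1]=m[y0:y1,x0:x1]
    n,l,s,c=cv2.connectedComponentsWithStats(mm.astype(np.uint8))
    for i in range(1,n):
        if s[i,4]>5:
            cs=cv2.findContours((l==i).astype(np.uint8),0,2)[0][0]
            b=cv2.boxPoints(cv2.minAreaRect(cs))
            X=cast(p,c[i],z)[0]; B=cast(p,b,z)[:,:2]
            print(name,s[i,4],c[i].round(1),X.round(4)); print(B.round(4).tolist())
for y,x in [(208,219),(265,265),(240,150)]: pass
b,g,r=[im[:,:,i].astype(int) for i in range(3)]
print(im[199,230],im[210,262],im[208,271],im[215,145],im[222,150],im[250,250],im[260,328],im[232,331])
st("socket",(g>120)&(b>90),(213,190,242,220),.028)
st("lid",(r<75)&(r>g+10),(255,195,290,225),.014)
st("crystal",(r>110),(255,195,290,225),.03)
st("lamp",(g>110),(136,205,156,225),.081)
st("rack",(r>g+40),(130,200,210,235),.026)
st("hub",(r>125),(318,250,338,268),.024)
st("limbs",(r<80),(308,198,338,268),.012)
E
```

```text
[122 131 127] [ 8 12 33] [136 133 130] [113 129 125] [ 30  69 120] [ 86 102 113] [108 128 128] [30 36 40]
socket 287 [226.8 205.6] [0.5892 0.0381 0.028 ]
[[0.6157, 0.0726], [0.6239, 0.0114], [0.5639, 0.003], [0.5559, 0.0638]]
lid 375 [271.3 209.5] [ 0.575  -0.1121  0.014 ]
[[0.6024, -0.0703], [0.617, -0.1394], [0.5489, -0.1527], [0.5346, -0.0842]]
crystal 540 [272.8 209.7] [ 0.5712 -0.1169  0.03  ]
[[0.6232, -0.0579], [0.6206, -0.1733], [0.5213, -0.17], [0.524, -0.056]]
crystal 23 [270.2 208. ] [ 0.5772 -0.1083  0.03  ]
[[0.5843, -0.1011], [0.584, -0.1146], [0.5702, -0.1142], [0.5706, -0.1008]]
lamp 45 [143.3 214.5] [0.5561 0.3061 0.081 ]
[[0.5679, 0.3173], [0.5674, 0.2945], [0.5475, 0.2939], [0.5481, 0.3167]]
rack 982 [169.9 218.4] [0.5502 0.2299 0.026 ]
[[0.5247, 0.3466], [0.5935, 0.3458], [0.5778, 0.1151], [0.5092, 0.118]]
hub 26 [328.8 259.6] [ 0.4002 -0.2981  0.024 ]
[[0.409, -0.2893], [0.4086, -0.3059], [0.3922, -0.305], [0.3926, -0.2885]]
limbs 84 [330.1 230.2] [ 0.4997 -0.3092  0.012 ]
[[0.4163, -0.3013], [0.5863, -0.3099], [0.586, -0.3202], [0.4161, -0.3113]]
limbs 108 [318.8 237.2] [ 0.4767 -0.2698  0.012 ]
[[0.5811, -0.2415], [0.5841, -0.2553], [0.3867, -0.2931], [0.3838, -0.2796]]
```

```bash
cat >> h.py <<'E'
def togo(target, zdir=None, verbose=True):
    """target TCP pos; zdir world xy dir of tool z: prints shift in current tool axes /0.1, and turn about tool y"""
    o=robot.get_obs(); M=R.from_quat(o["tool_rot"]).as_matrix()
    print("pos",o["position"].round(4),"w",round(o["grip_width"],4),"F",o["ft_force"].round(2),"t",round(o["time"],2))
    print("tool axes x",M[:,0].round(3),"y",M[:,1].round(3),"z",M[:,2].round(3))
    if zdir is not None:
        z=np.array([np.cos(zdir),np.sin(zdir),0]);y=np.array([0,0,-1.]);x=np.cross(y,z)
        T=np.c_[x,y,z]; rv=R.from_matrix(M.T@T).as_rotvec(); print("turn/180",(rv/np.pi).round(4))
        print("shift AFTER turn",((T.T@(np.array(target)-o["position"]))/.1).round(3))
    print("shift now",((M.T@(np.array(target)-o["position"]))/.1).round(3))
E
python3 - <<'E'
from h import *
togo([.555,.306,.2],0)
togo([.555,.306,.2],np.pi)
o=robot.get_obs();M=R.from_quat(o["tool_rot"]).as_matrix()
p=eyes.camera_params("wrist");Rm=cv2.Rodrigues(p["rvec"])[0];c=-Rm.T@p["tvec"]
print("cam in tool",M.T@(c-o["position"]),"axes",(M.T@Rm.T).round(3))
E
```

```text
pos [0.277  0.5597 0.2468] w 0.087 F [-0.48 -0.27  0.31] t 0.15
tool axes x [ 0.896 -0.444 -0.   ] y [-0.001 -0.001 -1.   ] z [ 0.444  0.896 -0.002]
turn/180 [5.000e-04 3.536e-01 2.000e-04]
shift AFTER turn [2.537 0.468 2.78 ]
shift now [ 3.617  0.469 -1.039]
pos [0.277  0.5597 0.2468] w 0.087 F [-0.48 -0.27  0.31] t 0.15
tool axes x [ 0.896 -0.444 -0.   ] y [-0.001 -0.001 -1.   ] z [ 0.444  0.896 -0.002]
turn/180 [ 2.000e-04 -6.464e-01 -6.000e-04]
shift AFTER turn [-2.537  0.468 -2.78 ]
shift now [ 3.617  0.469 -1.039]
cam in tool [-0.07243125 -0.13603067  0.00132873] axes [[ 0.     0.964  0.266]
 [-0.001 -0.266  0.964]
 [ 1.    -0.     0.001]]
```

Emit:
play_rows(
  series=[
    [1,0,0,0,0,0.0393,0],
    [1,0,0,0,0,0.0393,0],
    [1,0,0,0,0,0.0393,0],
    [1,0,0,0,0,0.0393,0],
    [1,0,0,0,0,0.0393,0],
    [1,0,0,0,0,0.0393,0],
    [1,0,0,0,0,0.0393,0],
    [1,0,0,0,0,0.0393,0],
    [1,0,0,0,0,0.0393,0],
  ],
)

```text
time: 0.9
position: [0.2771, 0.5598, 0.2471]
tool_rot: [0.499, -0.502, 0.502, -0.498]
ft_force: [-0.7, -0.4, -1.0]
grip_width: 0.0871
```

Emit:
play_rows(
  series=[
    [1,0.22,0,0.28,0,0,0],
    [1,0.22,0,0.28,0,0,0],
    [1,0.22,0,0.28,0,0,0],
    [1,0.22,0,0.28,0,0,0],
    [1,0.22,0,0.28,0,0,0],
    [1,0.22,0,0.28,0,0,0],
    [1,0.22,0,0.28,0,0,0],
    [1,0.22,0,0.28,0,0,0],
    [1,0.22,0,0.28,0,0,0],
    [1,0.22,0,0.26,0,0,0],
    [1,0,0,0,0,0,0],
  ],
)

```text
time: 1.82
position: [0.5609, 0.3354, 0.2472]
tool_rot: [0.498, -0.5, 0.503, -0.499]
ft_force: [0.4, 0.5, 0.3]
grip_width: 0.0869
```

```bash
python3 - <<'E'
from h import *
togo([.555,.306,.2],0)
p=eyes.camera_params("wrist");cv2.imwrite("pics/w1.png",eyes.camera("wrist")[:,:,::-1])
print(proj(p,[[.5559,.306,.081],[.5508,.231,.026]]))
E
```

```text
pos [0.5609 0.3354 0.2472] w 0.0869 F [0.41 0.51 0.28] t 1.82
tool axes x [-0.006 -1.     0.002] y [ 0.004 -0.002 -1.   ] z [ 1.    -0.006  0.004]
turn/180 [-0.0013 -0.002   0.0006]
shift AFTER turn [ 0.294  0.472 -0.059]
shift now [ 0.294  0.472 -0.059]
[[247.35305789 211.43569192]
 [244.6594952  254.30088508]]
```

View pics/w1.png

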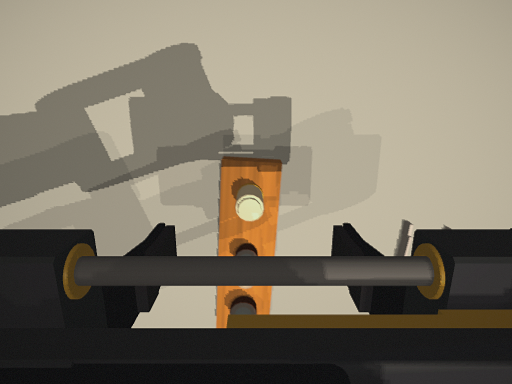

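```bash
python3 - <<'E'
from h import *
im=cv2.imread("pics/w1.png"); p=eyes.camera_params("wrist")
print(im[208,235:265].tolist())
c=im[150:260,200:300]; cv2.imwrite("pics/w1z.png",cv2.resize(c,(600,660),interpolation=cv2.INTER_CUBIC).clip(0,255)[:600])
E
```

```text
[[105, 148, 186], [159, 205, 218], [151, 195, 205], [143, 186, 196], [170, 218, 221], [172, 219, 221], [171, 219, 221], [171, 219, 221], [172, 219, 220], [171, 219, 220], [172, 219, 220], [173, 220, 221], [174, 220, 221], [172, 220, 220], [174, 221, 220], [174, 221, 221], [175, 221, 221], [175, 222, 221], [174, 221, 220], [176, 221, 221], [175, 222, 220], [175, 222, 220], [175, 222, 221], [176, 222, 220], [177, 223, 221], [160, 207, 210], [159, 205, 205], [176, 224, 223], [141, 186, 204], [73, 126, 185]]
```

View pics/w1z.png

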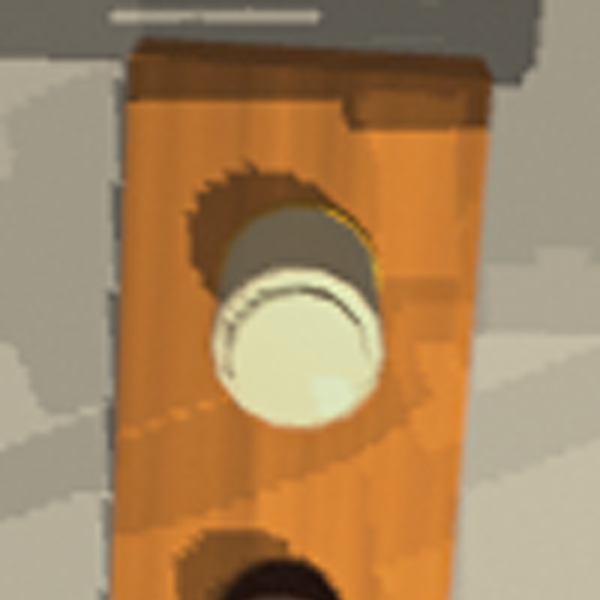

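```bash
python3 - <<'E'
from h import *
p=eyes.camera_params("wrist")
print(cast(p,[[249.7,208],[235.3,208],[264,208],[249.7,194.7],[249.7,221.3]],.076).round(4))
print(cast(p,[[249.7,208]],.081).round(4))
print(cast(p,[[218,155+2],[281,161]],.026).round(4))
E
```

```text
[[0.5548 0.3103 0.076 ]
 [0.5401 0.3103 0.076 ]
 [0.5694 0.3102 0.076 ]
 [0.5549 0.3244 0.076 ]
 [0.5547 0.2958 0.076 ]]
[[0.5549 0.3119 0.081 ]]
[[0.5185 0.355  0.026 ]
 [0.5902 0.35   0.026 ]]
```

```bash
python3 - <<'E'
from h import *
p=eyes.camera_params("scene")
print("lamp scene",cast(p,[[382.8,274.9]],.081).round(4), "shoulder", cast(p,[[220+648/4,190+345/4]],.076).round(4))
print("hole scene",cast(p,[[220+281/4,190+163/4]],.028).round(4))
print("block corners", cast(p,[[220+213/4,190+163/4],[220+279/4,190+121/4],[220+349/4,190+165/4],[220+284/4,190+206/4]],.028).round(4))
print("crystal",cast(p,[[220+173/4,190+48/4]],.03).round(4))
t=eyes.camera_params("top")
# topz scale 3.6 
f=lambda x,y:(130+(x)/3.6-.4,185+y/3.6-.4)
print("hole top",cast(t,[f(351,77)],.028).round(4), "lamp top", cast(t,[f(55,113)],.078).round(4),"crys",cast(t,[f(507,85)],.03).round(4))
E
```

```text
lamp scene [[0.5613 0.306  0.081 ]] shoulder [[0.5609 0.3049 0.076 ]]
hole scene [[0.5926 0.0377 0.028 ]]
block corners [[6.306e-01 1.440e-02 2.800e-02]
 [5.660e-01 5.000e-04 2.800e-02]
 [5.558e-01 6.280e-02 2.800e-02]
 [6.173e-01 7.330e-02 2.800e-02]]
crystal [[ 0.5801 -0.1086  0.03  ]]
hole top [[0.5878 0.0371 0.028 ]] lamp top [[0.5515 0.3016 0.078 ]] crys [[ 0.5765 -0.1091  0.03  ]]
```

Emit:
play_rows(
  series=[
    [1,0.335,0,0.041,0,0,0],
    [1,0.335,0,0.041,0,0,0],
    [1,0.335,0,0.041,0,0,0],
    [1,0.335,0,0.041,0,0,0],
    [1,0.335,0,0.041,0,0,0],
    [1,0.335,0,0.041,0,0,0],
    [1,0.335,0,0.041,0,0,0],
    [1,0.335,0,0.041,0,0,0],
    [1,0,0,0,0,0,0],
    [1,0,0,0,0,0,0],
  ],
)

```text
time: 2.7
position: [0.5876, 0.0714, 0.2474]
tool_rot: [-0.499, 0.501, -0.5, 0.499]
ft_force: [0.0, -0.2, 1.0]
grip_width: 0.0871
```

```bash
python3 - <<'E'
from h import *
togo([.555,.306,.2],0)
p=eyes.camera_params("wrist");im=eyes.camera("wrist")[:,:,::-1];cv2.imwrite("pics/w2.png",im)
print(proj(p,[[.59,.038,.028]]))
c=im[120:260,180:320]; cv2.imwrite("pics/w2z.png",cv2.resize(c,(560,560),interpolation=cv2.INTER_CUBIC))
E
```

```text
pos [0.5876 0.0714 0.2474] w 0.0871 F [ 0.03 -0.2   1.  ] t 2.7
tool axes x [-0.003 -1.    -0.001] y [-0.001  0.001 -1.   ] z [ 1.    -0.003 -0.001]
turn/180 [ 0.0003 -0.0009 -0.0002]
shift AFTER turn [-2.346  0.474 -0.326]
shift now [-2.345  0.476 -0.332]
[[255.29097798 200.40076186]]
```

View pics/w2z.png

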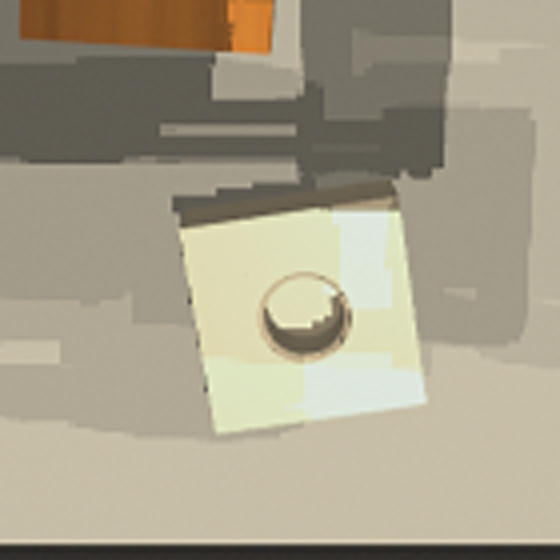

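View pics/w2.png

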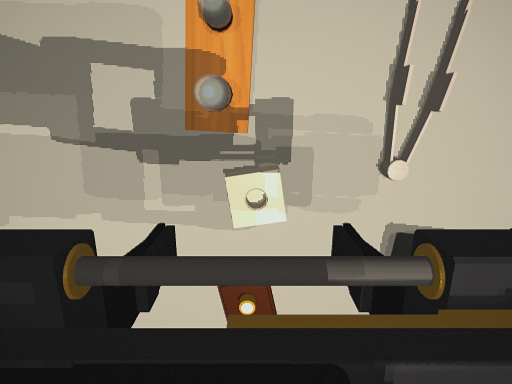

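```bash
python3 - <<'E'
from h import *
p=eyes.camera_params("wrist")
print(cast(p,[[255.9,198.9]],.028).round(4))
print(cast(p,[[247,308]],.03).round(4))
togo([.5555,.3085,.15],0)
E
```

```text
[[0.5905 0.0411 0.028 ]]
[[ 0.5791 -0.1051  0.03  ]]
pos [0.5873 0.0727 0.2474] w 0.087 F [ 0.14 -0.24  0.83] t 2.75
tool axes x [-0.001 -1.    -0.001] y [-0.001  0.001 -1.   ] z [ 1.    -0.001 -0.001]
turn/180 [ 0.0004 -0.0003 -0.0004]
shift AFTER turn [-2.358  0.974 -0.318]
shift now [-2.357  0.976 -0.319]
```

Emit:
play_rows(
  series=[
    [1,-0.295,0,-0.04,0,0,0],
    [1,-0.295,0,-0.04,0,0,0],
    [1,-0.295,0,-0.04,0,0,0],
    [1,-0.295,0,-0.04,0,0,0],
    [1,-0.295,0,-0.04,0,0,0],
    [1,-0.295,0,-0.04,0,0,0],
    [1,-0.295,0,-0.04,0,0,0],
    [1,-0.295,0,-0.04,0,0,0],
    [1,0,0,0,0,0,0],
    [1,0,0,0,0,0,0],
    [1,0,0.35,0,0,0,0],
    [1,0,0.35,0,0,0,0],
  ],
)

```text
time: 3.75
position: [0.5572, 0.3093, 0.1795]
tool_rot: [-0.498, 0.498, -0.501, 0.503]
ft_force: [-0.2, -0.1, -0.4]
grip_width: 0.087
```

Emit:
play_rows(
  series=[
    [1,0,0.2,0,0,0,0],
    [1,0,0,0,0,0,0],
    [1,0,0,0,0,0,0],
  ],
)

```text
time: 4.0
position: [0.5551, 0.3076, 0.1566]
tool_rot: [0.501, -0.501, 0.5, -0.499]
ft_force: [0.0, 0.4, 0.8]
grip_width: 0.0872
```

```bash
python3 - <<'E'
from h import *
togo([.5555,.308,.062],0)
p=eyes.camera_params("wrist");im=eyes.camera("wrist")[:,:,::-1];cv2.imwrite("pics/w3.png",im)
print(proj(p,[[.5555,.308,.081]]))
E
```

```text
pos [0.5551 0.3076 0.1566] w 0.0872 F [0.   0.45 0.78] t 4.0
tool axes x [-0.    -1.     0.001] y [-0.003 -0.001 -1.   ] z [ 1.    -0.    -0.003]
turn/180 [ 0.001  -0.0001  0.0004]
shift AFTER turn [-0.004  0.946  0.004]
shift now [-0.005  0.946  0.007]
[[253.18421388 213.17784709]]
```

View pics/w3.png

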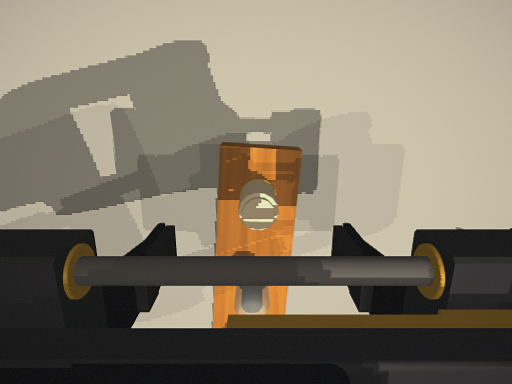

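Emit:
play_rows(
  series=[
    [1,-0.01,0.25,0.02,0,0,0],
    [1,0,0.25,0,0,0,0],
    [1,0,0.25,0,0,0,0],
    [1,0,0.19,0,0,0,0],
    [1,0,0,0,0,0,0],
    [0.2,0,0,0,0,0,0],
    [0.2,0,0,0,0,0,0],
    [0.2,0,0,0,0,0,0],
    [0.2,0,0,0,0,0,0],
    [0.2,0,0,0,0,0,0],
  ],
  grip_force=12,
)

```text
time: 4.88
position: [0.5589, 0.3094, 0.0651]
tool_rot: [-0.499, 0.5, -0.5, 0.501]
ft_force: [-0.3, 0.3, -0.4]
grip_width: 0.0615
```

```bash
python3 - <<'E'
from h import *
togo([.5555,.308,.062],0)
p=eyes.camera_params("wrist");im=eyes.camera("wrist")[:,:,::-1];cv2.imwrite("pics/w4.png",im)
E
```

```text
pos [0.5589 0.3094 0.0651] w 0.0615 F [-0.32  0.35 -0.4 ] t 4.88
tool axes x [-0.    -1.    -0.001] y [ 0.002  0.001 -1.   ] z [ 1.    -0.     0.002]
turn/180 [-0.0008 -0.0001 -0.0003]
shift AFTER turn [ 0.014  0.031 -0.034]
shift now [ 0.014  0.031 -0.034]
```

View pics/w4.png

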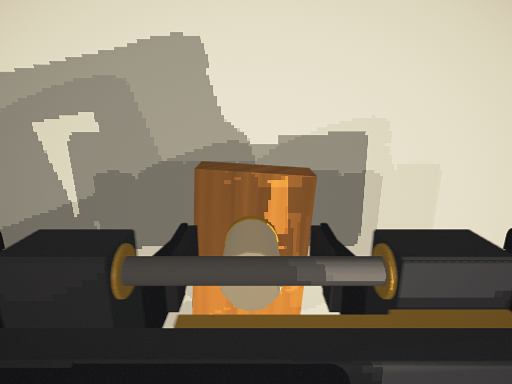

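Emit:
play_rows(
  series=[
    [0.1,0,0,0,0,0,0],
    [0.1,0,0,0,0,0,0],
    [0.1,0,0,0,0,0,0],
    [0.1,0,0,0,0,0,0],
    [0.1,0,0,0,0,0,0],
    [0.1,0,0,0,0,0,0],
    [0.1,0,0,0,0,0,0],
    [0.1,0,0,0,0,0,0],
  ],
)

```text
time: 5.6
position: [0.558, 0.309, 0.0635]
tool_rot: [-0.5, 0.5, -0.5, 0.5]
ft_force: [-0.1, 0.8, -0.8]
grip_width: 0.0293
```

```bash
python3 - <<'E'
from h import *
togo([.5555,.308,.062],0)
E
```

```text
pos [0.558  0.309  0.0635] w 0.0293 F [-0.12  0.82 -0.77] t 5.6
tool axes x [-0. -1.  0.] y [-0. -0. -1.] z [ 1. -0. -0.]
turn/180 [ 0.0001 -0.0001  0.    ]
shift AFTER turn [ 0.01   0.015 -0.025]
shift now [ 0.01   0.015 -0.025]
```

Emit:
play_rows(
  series=[
    [0.1,0,-0.15,0,0,0,0],
    [0.1,0,-0.25,0,0,0,0],
    [0.1,0,-0.25,0,0,0,0],
    [0.1,0,-0.25,0,0,0,0],
    [0.1,0,-0.25,0,0,0,0],
    [0.1,0,-0.25,0,0,0,0],
    [0.1,0,0,0,0,0,0],
    [0.1,0,0,0,0,0,0],
  ],
  grip_force=12,
)

```text
time: 6.27
position: [0.5589, 0.3093, 0.2051]
tool_rot: [-0.499, 0.499, -0.501, 0.501]
ft_force: [0.9, -0.0, 0.7]
grip_width: 0.03
```

Emit:
play_rows(
  series=[
    [0.1,0.235,0,0.03,0,0,0],
    [0.1,0.245,0,0.03,0,0,0],
    [0.1,0.245,0,0.03,0,0,0],
    [0.1,0.245,0,0.03,0,0,0],
    [0.1,0.245,0,0.03,0,0,0],
    [0.1,0.245,0,0.03,0,0,0],
    [0.1,0.245,0,0.03,0,0,0],
    [0.1,0.245,0,0.03,0,0,0],
    [0.1,0.245,0,0.03,0,0,0],
    [0.1,0.245,0,0.03,0,0,0],
    [0.1,0.245,0,0.03,0,0,0],
    [0.1,0,0,0,0,0,0],
  ],
)

```text
time: 7.27
position: [0.5909, 0.0362, 0.2016]
tool_rot: [-0.5, 0.501, -0.501, 0.498]
ft_force: [-0.2, -0.3, -1.0]
grip_width: 0.0297
```

Emit:
play_rows(
  series=[
    [0.1,0,0.2,0,0,0,0],
    [0.1,0,0.2,0,0,0,0],
    [0.1,0,0.2,0,0,0,0],
    [0.1,0,0.2,0,0,0,0],
    [0.1,0,0.2,0,0,0,0],
    [0.1,0,0,0,0,0,0],
    [0.1,0,0,0,0,0,0],
  ],
)

```text
time: 7.85
position: [0.5892, 0.0412, 0.1015]
tool_rot: [-0.501, 0.502, -0.498, 0.499]
ft_force: [0.8, -0.7, 0.2]
grip_width: 0.0298
```

```bash
python3 - <<'E'
from h import *
togo([.591,.0405,.062],0)
for n in ["scene","top","wrist"]:
    im=eyes.camera(n)[:,:,::-1];cv2.imwrite(f"pics/{n}5.png",im)
im=cv2.imread("pics/scene5.png")[150:280,220:400];a=cv2.resize(im,(720,520),interpolation=cv2.INTER_CUBIC)
cv2.imwrite("pics/sc5z.png",a)
im=cv2.imread("pics/wrist5.png");cv2.imwrite("pics/w5z.png",cv2.resize(im[130:330,150:350],(600,600)))
E
```

```text
pos [0.5892 0.0412 0.1015] w 0.0298 F [ 0.82 -0.7   0.19] t 7.85
tool axes x [ 0.    -1.    -0.001] y [-0.005  0.001 -1.   ] z [ 1.     0.    -0.005]
turn/180 [ 0.0017  0.     -0.0003]
shift AFTER turn [0.007 0.395 0.018]
shift now [0.007 0.394 0.021]
```

View pics/sc5z.png

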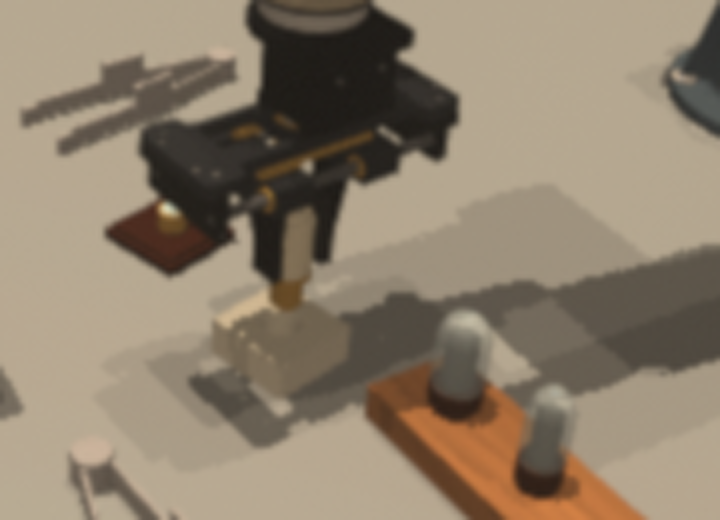

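View pics/w5z.png

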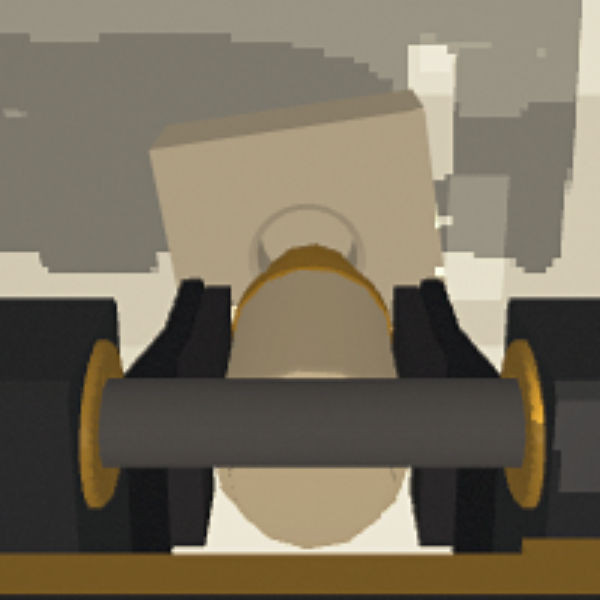

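View pics/top5.png

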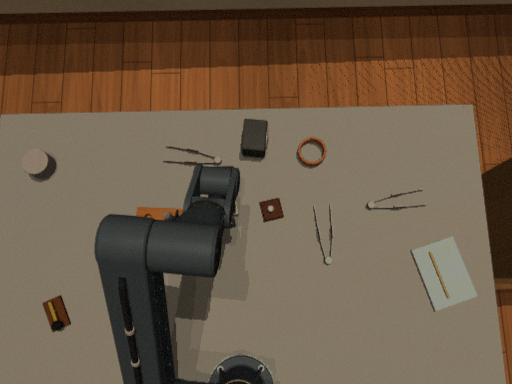

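```bash
python3 - <<'E'
from h import *
p=eyes.camera_params("wrist")
f=lambda x,y:(150+(x+.5)/3-.5,130+(y+.5)/3-.5)
for zl in (.042,.0445,.047):
  print("foot",cast(p,[f(312,244)],zl).round(4)-[0,.009,0])
print("hole top",cast(p,[f(307,204)],.028).round(4)-[0,.014,0], cast(p,[f(250,255),f(364,255)],.028).round(4))
togo([.591,.0405,.062],0)
E
```

```text
foot [[0.5928 0.0383 0.042 ]]
foot [[0.5928 0.0391 0.0445]]
foot [[0.5928 0.04   0.047 ]]
hole top [[0.5916 0.0384 0.028 ]] [[0.5781 0.0398 0.028 ]
 [0.6051 0.0398 0.028 ]]
pos [0.5916 0.0407 0.1044] w 0.0297 F [ 0.47 -0.12 -0.56] t 8.0
tool axes x [ 0. -1.  0.] y [ 0.002 -0.    -1.   ] z [1.    0.    0.002]
turn/180 [-0.0005  0.      0.    ]
shift AFTER turn [ 0.002  0.424 -0.006]
shift now [ 0.002  0.424 -0.007]
```

Emit:
play_rows(
  series=[
    [0.1,0.005,0.05,-0.01,0,0,0],
    [0.1,0,0.08,0,0,0,0],
    [0.1,0,0.08,0,0,0,0],
    [0.1,0,0.08,0,0,0,0],
    [0.1,0,0,0,0,0,0],
    [0.1,0,0,0,0,0,0],
  ],
)

```text
time: 8.5
position: [0.5895, 0.0401, 0.0736]
tool_rot: [-0.5, 0.501, -0.5, 0.5]
ft_force: [0.3, 0.5, 0.3]
grip_width: 0.0293
```

Emit:
play_rows(
  series=[
    [0.1,0,0.04,0,0,0,0],
    [0.1,0,0.04,0,0,0,0],
    [0.1,0,0,0,0,0,0],
    [0.1,0,0,0,0,0,0],
  ],
)

```text
time: 8.83
position: [0.5898, 0.0401, 0.0663]
tool_rot: [-0.5, 0.5, -0.5, 0.5]
ft_force: [0.5, 0.3, -0.6]
grip_width: 0.0296
```

```bash
python3 - <<'E'
from h import *
togo([.591,.0405,.0655],0)
im=eyes.camera("scene")[:,:,::-1];cv2.imwrite("pics/sc6z.png",cv2.resize(im[150:280,220:400],(720,520),interpolation=cv2.INTER_CUBIC))
im=eyes.camera("wrist")[:,:,::-1];cv2.imwrite("pics/w6z.png",cv2.resize(im[130:330,150:350],(600,600)))
togo([.591,.0405,.0655],0)
E
```

```text
pos [0.5898 0.0401 0.0663] w 0.0296 F [ 0.48  0.29 -0.65] t 8.83
tool axes x [-0. -1. -0.] y [-0.001  0.    -1.   ] z [ 1.    -0.    -0.001]
turn/180 [ 0.0002 -0.0001 -0.    ]
shift AFTER turn [-0.004  0.008  0.012]
shift now [-0.004  0.008  0.012]
pos [0.5901 0.04   0.0667] w 0.0297 F [-0.58 -0.45 -0.53] t 8.93
tool axes x [-0. -1.  0.] y [ 0. -0. -1.] z [ 1. -0.  0.]
turn/180 [-0.0001 -0.0001  0.    ]
shift AFTER turn [-0.005  0.012  0.009]
shift now [-0.005  0.012  0.009]
```

View pics/sc6z.png

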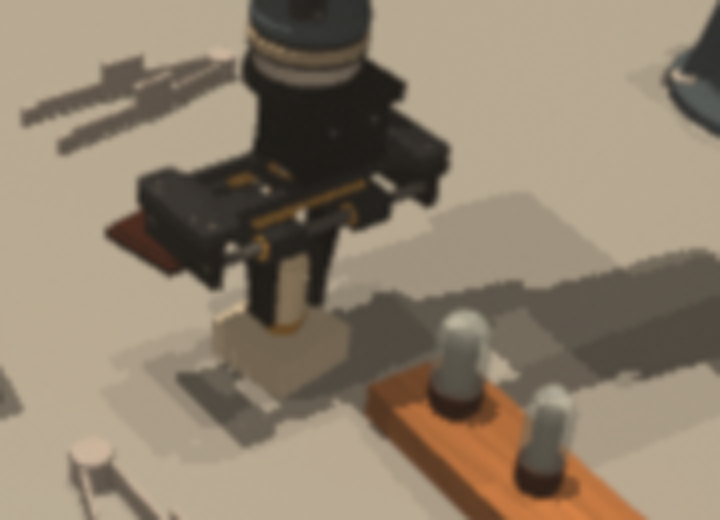

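View pics/w6z.png

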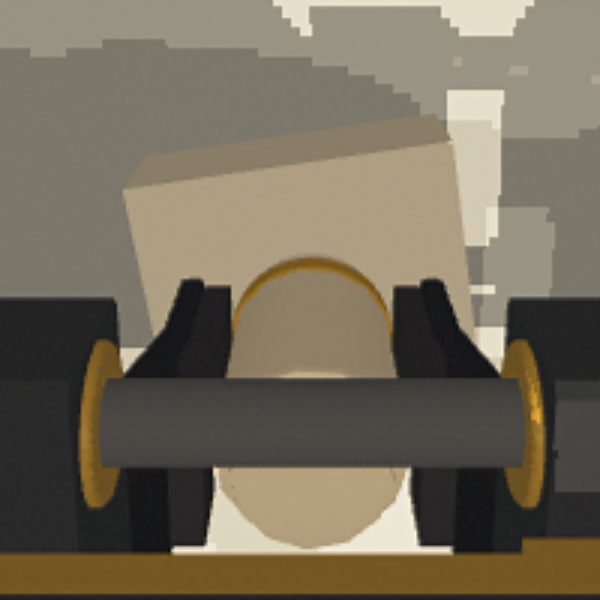

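Emit:
play_rows(
  series=[
    [0.1,0,0.01,0,0,0,0],
    [0.1,0,0.01,0,0,0,0],
    [0.1,0,0.005,0,0,0,0],
    [0.1,0,0,0,0,0,0],
  ],
)

```text
time: 9.27
position: [0.5903, 0.04, 0.0654]
tool_rot: [0.5, -0.5, 0.5, -0.5]
ft_force: [-1.6, 0.4, 7.5]
grip_width: 0.0299
```

Emit:
play_rows(
  series=[
    [0.5,0,0,0,0,0,0],
    [0.7,0,0,0,0,0,0],
    [0.7,0,0,0,0,0,0],
    [0.7,0,0,0,0,0,0],
    [0.8,0,0,0,0,0,0],
    [0.8,0,0,0,0,0,0],
    [0.8,0,0,0,0,0,0],
    [0.8,0,0,0,0,0,0],
  ],
)

```text
time: 9.93
position: [0.59, 0.04, 0.0639]
tool_rot: [-0.5, 0.5, -0.5, 0.5]
ft_force: [-0.2, -0.9, -0.3]
grip_width: 0.0679
```

Emit:
play_rows(
  series=[
    [1,0,-0.1,0,0,0,0],
    [1,0,-0.25,0,0,0,0],
    [1,0,-0.3,0,0,0,0],
    [1,0,-0.3,0,0,0,0],
    [1,0,-0.3,0,0,0,0],
    [1,0,-0.3,0,0,0,0],
    [1,0,0,0,0,0,0],
  ],
)

```text
time: 10.52
position: [0.5938, 0.0398, 0.2263]
tool_rot: [0.497, -0.496, 0.504, -0.503]
ft_force: [0.7, 0.0, 0.7]
grip_width: 0.0866
```

```bash
python3 - <<'E'
from h import *
im=eyes.camera("scene")[:,:,::-1];cv2.imwrite("pics/sc7z.png",cv2.resize(im[150:280,220:400],(720,520),interpolation=cv2.INTER_CUBIC))
p=eyes.camera_params("wrist");im=eyes.camera("wrist")[:,:,::-1];cv2.imwrite("pics/w7.png",im)
togo([.49,-.29,.25],0)
E
```

```text
pos [0.5907 0.04   0.2212] w 0.0867 F [ 0.45 -0.55 -0.25] t 10.62
tool axes x [-0.    -1.     0.001] y [ 0.004 -0.001 -1.   ] z [ 1.    -0.     0.004]
turn/180 [-0.0013 -0.      0.0002]
shift AFTER turn [ 3.3   -0.288 -1.007]
shift now [ 3.3   -0.29  -1.006]
```

View pics/sc7z.png

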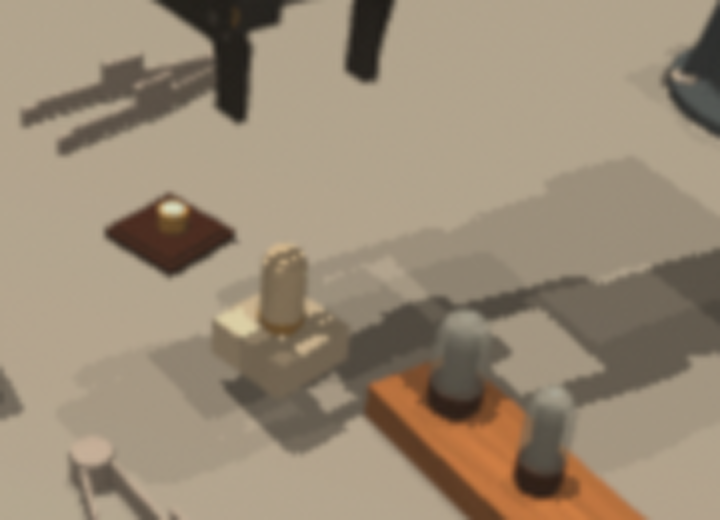

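View pics/w7.png

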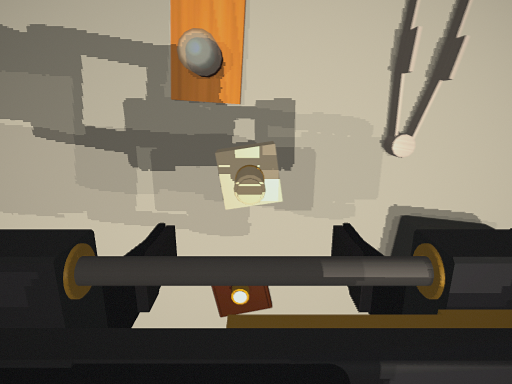

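```bash
python3 - <<'E'
from h import *
print(robot.get_obs()["q"].round(3))
togo([.45,-.29,.25],np.deg2rad(-85))
E
```

```text
[-0.121  0.513  1.548 -0.     1.077 -0.121]
pos [0.5907 0.04   0.2212] w 0.0867 F [ 0.45 -0.55 -0.25] t 10.62
tool axes x [-0.    -1.     0.001] y [ 0.004 -0.001 -1.   ] z [ 1.    -0.     0.004]
turn/180 [-0.0012  0.4722 -0.0008]
shift AFTER turn [ 1.689 -0.288  3.165]
shift now [ 3.3   -0.292 -1.406]
```

Emit:
play_rows(
  series=[
    [1,0.33,-0.05,-0.14,0,0,0],
    [1,0.33,-0.05,-0.14,0,0,0],
    [1,0.33,-0.05,-0.14,0,0,0],
    [1,0.33,-0.05,-0.14,0,0,0],
    [1,0.33,-0.05,-0.14,0,0,0],
    [1,0.33,-0.04,-0.14,0,0,0],
    [1,0.33,0,-0.14,0,0,0],
    [1,0.33,0,-0.14,0,0,0],
    [1,0.33,0,-0.14,0,0,0],
    [1,0.33,0,-0.14,0,0,0],
    [1,0,0,0,0,0,0],
  ],
)

```text
time: 11.53
position: [0.4475, -0.2954, 0.2467]
tool_rot: [-0.5, 0.502, -0.501, 0.498]
ft_force: [0.9, -0.0, 0.3]
grip_width: 0.0871
```

Emit:
play_rows(
  series=[
    [1,0,0,0,0,0.0393,0],
    [1,0,0,0,0,0.0393,0],
    [1,0,0,0,0,0.0393,0],
    [1,0,0,0,0,0.0393,0],
    [1,0,0,0,0,0.0393,0],
    [1,0,0,0,0,0.0393,0],
    [1,0,0,0,0,0.0393,0],
    [1,0,0,0,0,0.0393,0],
    [1,0,0,0,0,0.0393,0],
    [1,0,0,0,0,0.0393,0],
    [1,0,0,0,0,0.0393,0],
    [1,0,0,0,0,0.0393,0],
  ],
)

```text
time: 12.53
position: [0.4492, -0.2887, 0.2465]
tool_rot: [-0.03, 0.708, -0.705, 0.028]
ft_force: [-1.2, -0.5, 0.2]
grip_width: 0.0868
```

Emit:
play_rows(
  series=[
    [1,0,0,0,0,0,0],
    [1,0,0,0,0,0,0],
  ],
)

```text
time: 12.7
position: [0.4494, -0.2891, 0.2469]
tool_rot: [-0.033, 0.707, -0.706, 0.032]
ft_force: [-0.1, -0.6, -0.2]
grip_width: 0.087
```

```bash
python3 - <<'E'
from h import *
togo([.49,-.2875,.15],np.deg2rad(-85))
p=eyes.camera_params("wrist");im=eyes.camera("wrist")[:,:,::-1];cv2.imwrite("pics/w8.png",im)
cv2.imwrite("pics/w8z.png",cv2.resize(im[:,:,:],(768,576),interpolation=cv2.INTER_CUBIC))
E
```

```text
pos [ 0.4494 -0.2891  0.2469] w 0.087 F [-0.06 -0.64 -0.15] t 12.7
tool axes x [-0.996 -0.092  0.002] y [-0.002  0.002 -1.   ] z [ 0.092 -0.996 -0.002]
turn/180 [0.0007 0.0016 0.0006]
shift AFTER turn [-0.405  0.969  0.02 ]
shift now [-0.407  0.968  0.024]
```

View pics/w8z.png

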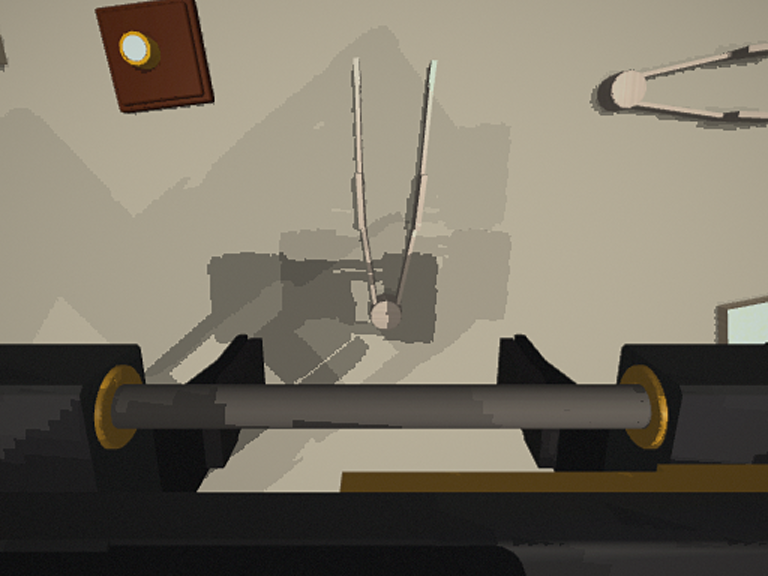

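```bash
cat > cr.py <<'E'
E
python3 - <<'E'
from h import *
p=eyes.camera_params("wrist");im=cv2.imread("pics/w8.png")
cv2.imwrite("pics/w8t.png",cv2.resize(im[30:225,220:300],(320,780)[::1],interpolation=cv2.INTER_CUBIC)[:600])
g=lambda x,y:((x+.5)/1.5-.5,(y+.5)/1.5-.5)
hub=cast(p,[g(386,315)],.024)[0];L=cast(p,[g(356,58)],.016)[0];Rr=cast(p,[g(433,60)],.016)[0]
P=cast(p,[g(358,175),g(362,229),g(423,175),g(414,228)],.036)
print(hub,L,Rr,P,sep="\n")
m=(L+Rr)/2;d=m-hub;print(np.hypot(*d[:2]),np.degrees(np.arctan2(d[1],d[0])), np.hypot(*(L-Rr)[:2]))
d=d[:2]/np.hypot(*d[:2]);print("origin",hub[:2]+.09*d,"plates mid",P.mean(0))
print("crystal",cast(p,[g(135,48)],.03))
E
```

```text
[ 0.40244364 -0.29616234  0.024     ]
[ 0.58884001 -0.25707928  0.016     ]
[ 0.59253675 -0.31151417  0.016     ]
[[ 0.50944931 -0.26579769  0.036     ]
 [ 0.47122689 -0.27178287  0.036     ]
 [ 0.51371916 -0.31193097  0.036     ]
 [ 0.475495   -0.30974768  0.036     ]]
0.1886183346331129 3.60674709283832 0.05456027161206248
origin [ 0.49226538 -0.29050061] plates mid [ 0.49247259 -0.2898148   0.036     ]
crystal [[ 0.57883208 -0.10818193  0.03      ]]
```

View pics/w8t.png

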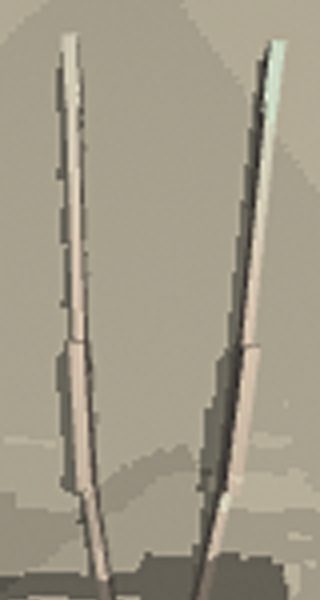

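Emit:
play_rows(
  series=[
    [1,0,0,0,0,0.008,0],
    [1,-0.22,0,0,0,0,0],
    [1,-0.21,0,0,0,0,0],
    [1,0,0.3,0,0,0,0],
    [1,0,0.3,0,0,0,0],
    [1,0,0.3,0,0,0,0],
    [1,0,0.3,0,0,0,0],
    [1,0,0,0,0,0,0],
    [1,0,0,0,0,0,0],
  ],
)

```text
time: 13.5
position: [0.4919, -0.2862, 0.1265]
tool_rot: [-0.024, 0.708, -0.706, 0.022]
ft_force: [0.1, -0.3, 0.7]
grip_width: 0.0871
```

```bash
python3 - <<'E'
from h import *
togo([.4922,-.2903,.03],np.deg2rad(-86.4))
p=eyes.camera_params("wrist");im=eyes.camera("wrist")[:,:,::-1];cv2.imwrite("pics/w9.png",im)
cv2.imwrite("pics/w9z.png",cv2.resize(im[:,:,:],(768,576),interpolation=cv2.INTER_CUBIC))
togo([.4922,-.2903,.03],np.deg2rad(-86.4))
E
```

```text
pos [ 0.4919 -0.2862  0.1265] w 0.0871 F [ 0.08 -0.32  0.74] t 13.5
tool axes x [-0.998 -0.065  0.003] y [-0.004  0.003 -1.   ] z [ 0.065 -0.998 -0.004]
turn/180 [0.0011 0.0008 0.0011]
shift AFTER turn [-0.001  0.965  0.041]
shift now [-0.004  0.965  0.045]
pos [ 0.4931 -0.2873  0.1283] w 0.0868 F [ 0.5  -0.82 -0.29] t 13.55
tool axes x [-0.998 -0.065  0.   ] y [-0.  0. -1.] z [ 0.065 -0.998 -0.   ]
turn/180 [0.0001 0.0007 0.0001]
shift AFTER turn [0.01  0.983 0.03 ]
shift now [0.01  0.983 0.03 ]
```

View pics/w9z.png

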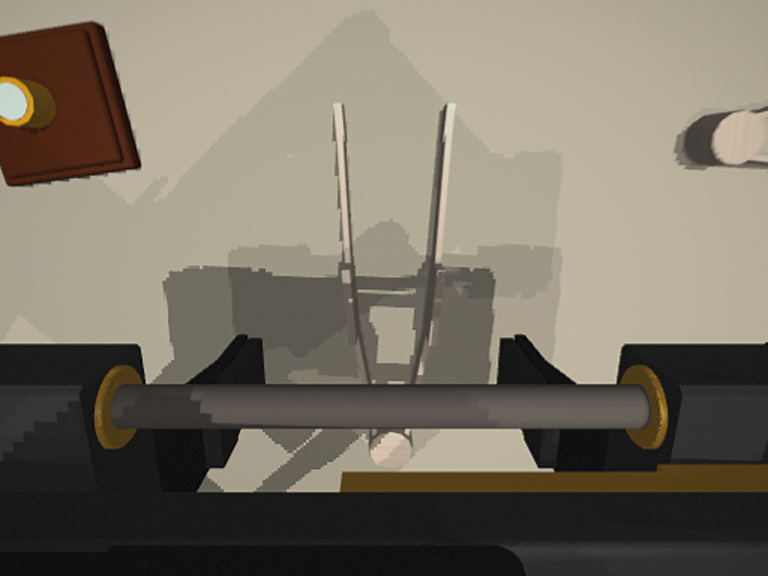

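Emit:
play_rows(
  series=[
    [1,0.01,0.15,0.03,0,0,0],
    [1,0,0.25,0,0,0,0],
    [1,0,0.25,0,0,0,0],
    [1,0,0.2,0,0,0,0],
    [1,0,0.1,0,0,0,0],
    [1,0,0,0,0,0,0],
    [1,0,0,0,0,0,0],
  ],
)

```text
time: 14.13
position: [0.493, -0.291, 0.0344]
tool_rot: [0.022, -0.706, 0.707, -0.023]
ft_force: [-0.4, -0.1, -0.5]
grip_width: 0.0871
```

```bash
python3 - <<'E'
from h import *
togo([.4922,-.2903,.03],np.deg2rad(-86.4))
p=eyes.camera_params("wrist");im=eyes.camera("wrist")[:,:,::-1];cv2.imwrite("pics/w10.png",im)
cv2.imwrite("pics/w10z.png",cv2.resize(im[:,:,:],(768,576),interpolation=cv2.INTER_CUBIC))
togo([.4922,-.2903,.03],np.deg2rad(-86.4))
E
```

```text
pos [ 0.493  -0.291   0.0344] w 0.0871 F [-0.43 -0.14 -0.54] t 14.13
tool axes x [-0.998 -0.064 -0.002] y [ 0.002 -0.002 -1.   ] z [ 0.064 -0.998  0.002]
turn/180 [-0.0005  0.0005 -0.0005]
shift AFTER turn [ 0.007  0.044 -0.007]
shift now [ 0.007  0.044 -0.008]
pos [ 0.4932 -0.2912  0.0348] w 0.0869 F [ 0.09 -0.22 -0.61] t 14.18
tool axes x [-0.998 -0.064 -0.002] y [ 0.003 -0.002 -1.   ] z [ 0.064 -0.998  0.002]
turn/180 [-0.0008  0.0004 -0.0008]
shift AFTER turn [ 0.009  0.048 -0.01 ]
shift now [ 0.01   0.048 -0.01 ]
```

View pics/w10z.png

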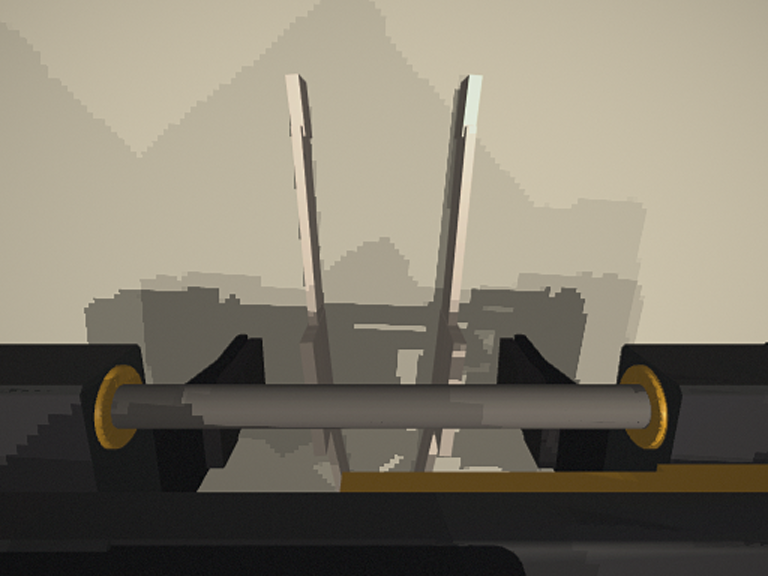

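Emit:
play_rows(
  series=[
    [1,0,0.04,0,0,0,0],
    [0.485,0,0,0,0,0,0],
    [0.485,0,0,0,0,0,0],
    [0.485,0,0,0,0,0,0],
    [0.485,0,0,0,0,0,0],
    [0.485,0,0,0,0,0,0],
    [0.485,0,0,0,0,0,0],
    [0.485,0,0,0,0,0,0],
    [0.485,0,0,0,0,0,0],
    [0.485,0,0,0,0,0,0],
    [0.485,0,0,0,0,0,0],
    [0.485,0,0,0,0,0,0],
  ],
  grip_force=25,
)

```text
time: 15.18
position: [0.4922, -0.2903, 0.0291]
tool_rot: [0.022, -0.707, 0.707, -0.023]
ft_force: [-0.1, -0.2, 0.4]
grip_width: 0.0428
```

```bash
python3 - <<'E'
from h import *
togo([.4922,-.2903,.03],np.deg2rad(-86.4))
E
```

```text
pos [ 0.4922 -0.2903  0.0291] w 0.0428 F [-0.09 -0.23  0.44] t 15.18
tool axes x [-0.998 -0.064 -0.   ] y [ 0. -0. -1.] z [ 0.064 -0.998  0.   ]
turn/180 [-0.0001  0.0003 -0.0001]
shift AFTER turn [ 0.    -0.009 -0.   ]
shift now [ 0.    -0.009 -0.   ]
```

Emit:
play_rows(
  series=[
    [0.485,0,-0.05,0,0,0,0],
    [0.485,0,-0.1,0,0,0,0],
    [0.485,0,-0.15,0,0,0,0],
    [0.485,0,-0.2,0,0,0,0],
    [0.485,0,-0.2,0,0,0,0],
    [0.485,0,-0.1,0,0,0,0],
    [0.485,0,0,0,0,0,0],
    [0.485,0,0,0,0,0,0],
  ],
)

```text
time: 15.85
position: [0.4922, -0.2904, 0.1097]
tool_rot: [0.022, -0.706, 0.707, -0.023]
ft_force: [0.2, -1.1, -1.6]
grip_width: 0.042
```

```bash
python3 - <<'E'
from h import *
togo([.4922,-.2903,.03],np.deg2rad(-86.4))
p=eyes.camera_params("wrist");im=eyes.camera("wrist")[:,:,::-1];cv2.imwrite("pics/w11.png",im)
cv2.imwrite("pics/w11z.png",cv2.resize(im[:,:,:],(768,576),interpolation=cv2.INTER_CUBIC))
im=eyes.camera("scene")[:,:,::-1];cv2.imwrite("pics/sc11.png",cv2.resize(im[90:270,150:400],(750,540),interpolation=cv2.INTER_CUBIC))
togo([.4922,-.2903,.03],np.deg2rad(-86.4))
E
```

```text
pos [ 0.4922 -0.2904  0.1097] w 0.042 F [ 0.19 -1.1  -1.61] t 15.85
tool axes x [-0.998 -0.064 -0.001] y [ 0.001 -0.001 -1.   ] z [ 0.064 -0.998  0.001]
turn/180 [-0.0003  0.0003 -0.0003]
shift AFTER turn [-0.     0.797 -0.001]
shift now [ 0.     0.797 -0.001]
pos [ 0.4914 -0.2897  0.1083] w 0.0425 F [-0.3  -0.62 -0.1 ] t 15.95
tool axes x [-0.998 -0.064  0.001] y [-0.001  0.001 -1.   ] z [ 0.064 -0.998 -0.001]
turn/180 [0.0004 0.0003 0.0004]
shift AFTER turn [-0.007  0.783  0.006]
shift now [-0.008  0.783  0.008]
```

View pics/w11z.png

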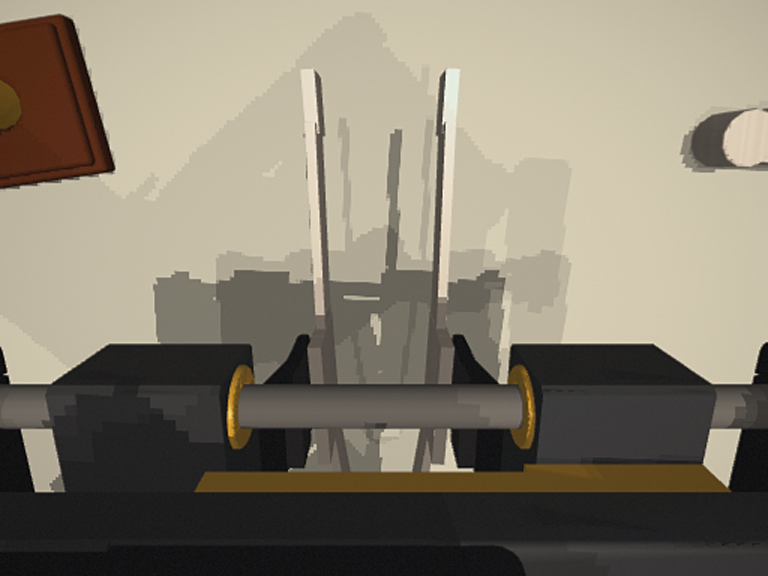

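View pics/sc11.png

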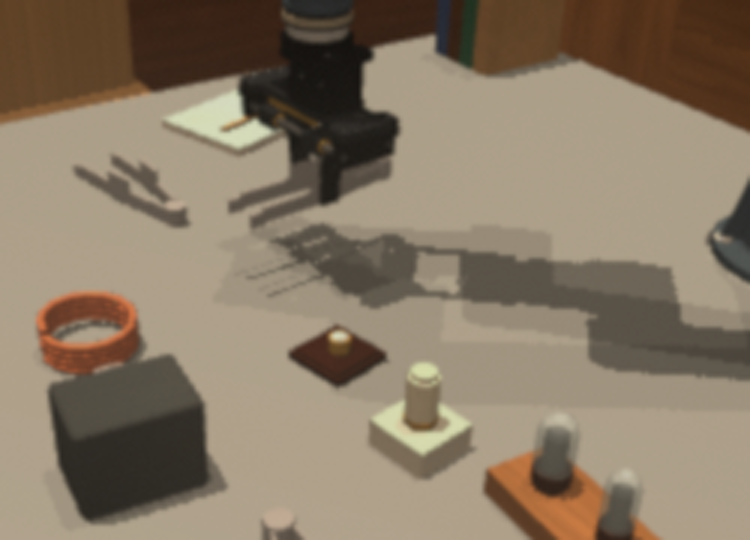

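Emit:
play_rows(
  series=[
    [0.485,-0.011,0,-0.1,0,0,0],
    [0.485,-0.011,0,-0.2,0,0,0],
    [0.485,-0.011,0,-0.22,0,0,0],
    [0.485,-0.011,0,-0.22,0,0,0],
    [0.485,-0.011,0,-0.22,0,0,0],
    [0.485,-0.011,0,-0.22,0,0,0],
    [0.485,-0.011,0,-0.22,0,0,0],
    [0.485,-0.009,0,-0.22,0,0,0],
    [0.485,0,0,-0.15,0,0,0],
    [0.485,0,0,0,0,0,0],
    [0.485,0,0,0,0,0,0],
  ],
)

```text
time: 16.87
position: [0.4887, -0.1117, 0.1083]
tool_rot: [-0.024, 0.707, -0.706, 0.023]
ft_force: [-0.2, -0.6, -0.5]
grip_width: 0.0425
```

```bash
python3 - <<'E'
from h import *
togo([.4891,-.1133,.06],np.deg2rad(-86.4))
p=eyes.camera_params("wrist");im=eyes.camera("wrist")[:,:,::-1];cv2.imwrite("pics/w12.png",im)
cv2.imwrite("pics/w12z.png",cv2.resize(im[20:220,150:350],(600,600),interpolation=cv2.INTER_CUBIC))
E
```

```text
pos [ 0.4887 -0.1117  0.1083] w 0.0425 F [-0.24 -0.57 -0.46] t 16.87
tool axes x [-0.998 -0.066  0.002] y [-0.002  0.001 -1.   ] z [ 0.066 -0.998 -0.001]
turn/180 [0.0003 0.001  0.0006]
shift AFTER turn [-0.003  0.483  0.016]
shift now [-0.004  0.483  0.017]
```

View pics/w12z.png

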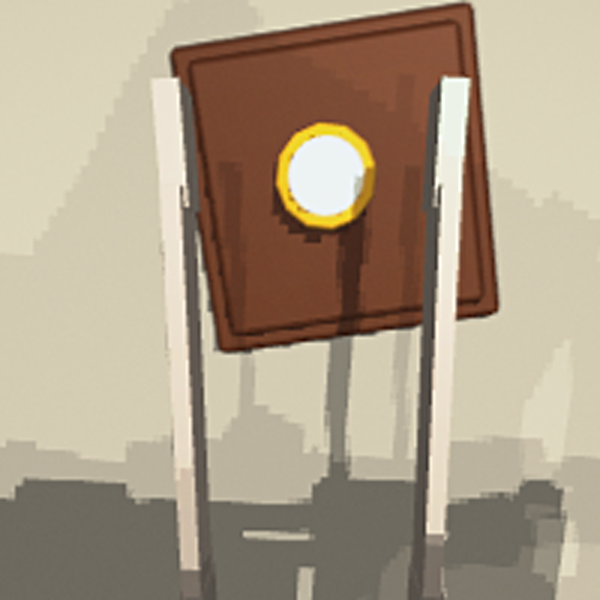

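```bash
cat > rel.py <<'E'
from h import *
def rel(p,pix_jL,pix_jR,pix_c,ztip,zc=.03):
    o=robot.get_obs();M=R.from_quat(o["tool_rot"]).as_matrix()
    L=cast(p,[pix_jL],ztip)[0];Q=cast(p,[pix_jR],ztip)[0];c=cast(p,[pix_c],zc)[0]
    m=(L+Q)/2; T=M.T
    print("crystal world",c.round(4),"tips mid rel tcp (tool)",(T@(m-o["position"])).round(4),"gap",np.linalg.norm(L-Q).round(4))
    print("crystal rel tcp (tool)",(T@(c-o["position"])).round(4))
E
python3 - <<'E'
from rel import *
p=eyes.camera_params("wrist")
g=lambda x,y:(150+(x+.5)/3-.5,20+(y+.5)/3-.5)
rel(p,g(167,79),g(455,79),g(326,176),.0955)
E
```

```text
crystal world [ 0.5797 -0.1088  0.03  ] tips mid rel tcp (tool) [-0.0989  0.013  -0.0011] gap 0.0416
crystal rel tcp (tool) [-0.0906  0.0785  0.0019]
```

Emit:
play_rows(
  series=[
    [0.485,0,0,0.03,0,0,0],
    [0.485,0,0.1,0,0,0,0],
    [0.485,0,0.1,0,0,0,0],
    [0.485,0,0.1,0,0,0,0],
    [0.485,0,0.05,0,0,0,0],
    [0.485,0,0,0,0,0,0],
    [0.485,0,0,0,0,0,0],
  ],
)

```text
time: 17.5
position: [0.4891, -0.116, 0.0732]
tool_rot: [-0.023, 0.707, -0.706, 0.022]
ft_force: [0.3, -0.6, -1.8]
grip_width: 0.0425
```

```bash
python3 - <<'E'
from h import *
togo([.4891,-.1133,.0475],np.deg2rad(-86.4))
p=eyes.camera_params("wrist");im=eyes.camera("wrist")[:,:,::-1];cv2.imwrite("pics/w13.png",im)
cv2.imwrite("pics/w13z.png",cv2.resize(im[20:220,150:350],(600,600),interpolation=cv2.INTER_CUBIC))
im=eyes.camera("scene")[:,:,::-1];cv2.imwrite("pics/sc13.png",cv2.resize(im[150:270,200:350],(750,600),interpolation=cv2.INTER_CUBIC))
togo([.4891,-.1133,.0475],np.deg2rad(-86.4))
E
```

```text
pos [ 0.4891 -0.116   0.0732] w 0.0425 F [ 0.33 -0.62 -1.79] t 17.5
tool axes x [-0.998 -0.063  0.002] y [-0.002  0.001 -1.   ] z [ 0.063 -0.998 -0.001]
turn/180 [0.0003 0.0002 0.0005]
shift AFTER turn [-0.002  0.257 -0.027]
shift now [-0.002  0.258 -0.027]
pos [ 0.4897 -0.1161  0.074 ] w 0.0424 F [ 0.22 -0.31 -1.29] t 17.6
tool axes x [-0.998 -0.064 -0.   ] y [ 0. -0. -1.] z [ 0.064 -0.998  0.   ]
turn/180 [-0.      0.0003 -0.    ]
shift AFTER turn [ 0.004  0.265 -0.029]
shift now [ 0.004  0.265 -0.029]
```

View pics/w13z.png

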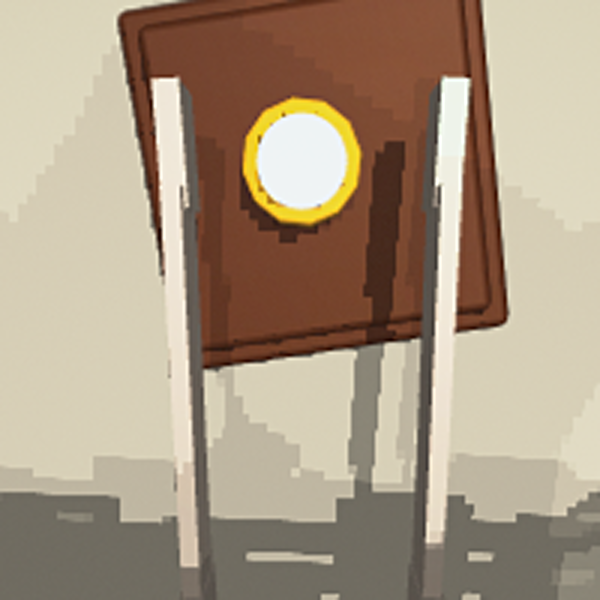

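View pics/sc13.png

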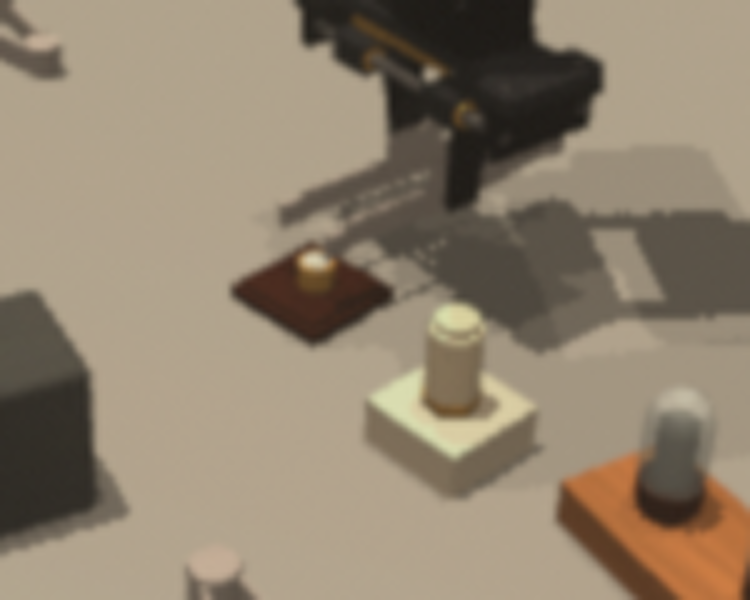

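```bash
python3 - <<'E'
from rel import *
p=eyes.camera_params("wrist")
g=lambda x,y:(150+(x+.5)/3-.5,20+(y+.5)/3-.5)
rel(p,g(167,79),g(455,79),g(302,160),.0605)
E
```

```text
crystal world [ 0.58   -0.1076  0.03  ] tips mid rel tcp (tool) [-0.099   0.0135 -0.0011] gap 0.0418
crystal rel tcp (tool) [-0.0907  0.044  -0.0028]
```

Emit:
play_rows(
  series=[
    [0.485,-0.006,0,-0.017,0,0,0],
    [0.485,0,0.08,0,0,0,0],
    [0.485,0,0.08,0,0,0,0],
    [0.485,0,0.07,0,0,0,0],
    [0.485,0,0.02,0,0,0,0],
    [0.485,0,0,0,0,0,0],
    [0.485,0,0,0,0,0,0],
  ],
)

```text
time: 18.18
position: [0.4899, -0.1143, 0.0486]
tool_rot: [-0.023, 0.707, -0.707, 0.022]
ft_force: [-0.4, 0.2, -0.0]
grip_width: 0.0423
```

```bash
python3 - <<'E'
from h import *
togo([.4891,-.1133,.0475],np.deg2rad(-86.4))
p=eyes.camera_params("wrist");im=eyes.camera("wrist")[:,:,::-1];cv2.imwrite("pics/w14.png",im)
cv2.imwrite("pics/w14z.png",cv2.resize(im[20:220,150:350],(600,600),interpolation=cv2.INTER_CUBIC))
im=eyes.camera("scene")[:,:,::-1];cv2.imwrite("pics/sc14.png",cv2.resize(im[150:270,200:350],(750,600),interpolation=cv2.INTER_CUBIC))
togo([.4891,-.1133,.0475],np.deg2rad(-86.4))
E
```

```text
pos [ 0.4899 -0.1143  0.0486] w 0.0423 F [-0.36  0.17 -0.01] t 18.18
tool axes x [-0.998 -0.064  0.001] y [-0.001  0.    -1.   ] z [ 0.064 -0.998 -0.   ]
turn/180 [0.0001 0.0004 0.0002]
shift AFTER turn [ 0.007  0.011 -0.01 ]
shift now [ 0.007  0.011 -0.01 ]
pos [ 0.4901 -0.1144  0.0491] w 0.0423 F [-0.08  0.04 -0.01] t 18.28
tool axes x [-0.998 -0.064 -0.   ] y [ 0. -0. -1.] z [ 0.064 -0.998  0.   ]
turn/180 [-0.      0.0003 -0.0001]
shift AFTER turn [ 0.01   0.016 -0.012]
shift now [ 0.01   0.016 -0.012]
```

View pics/w14z.png

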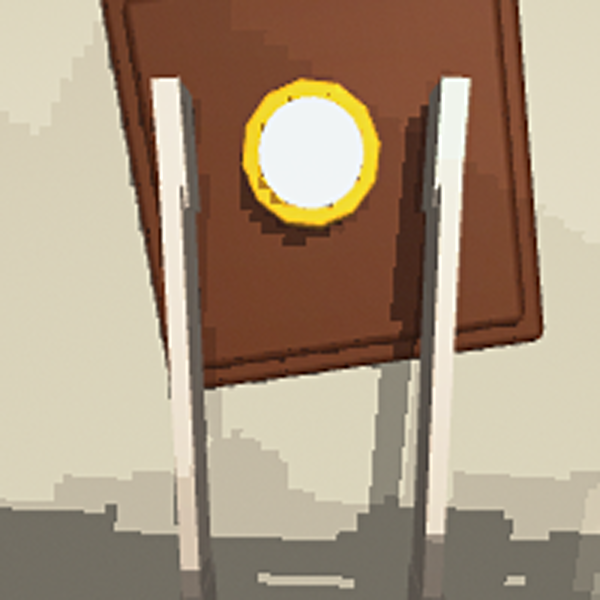

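View pics/sc14.png

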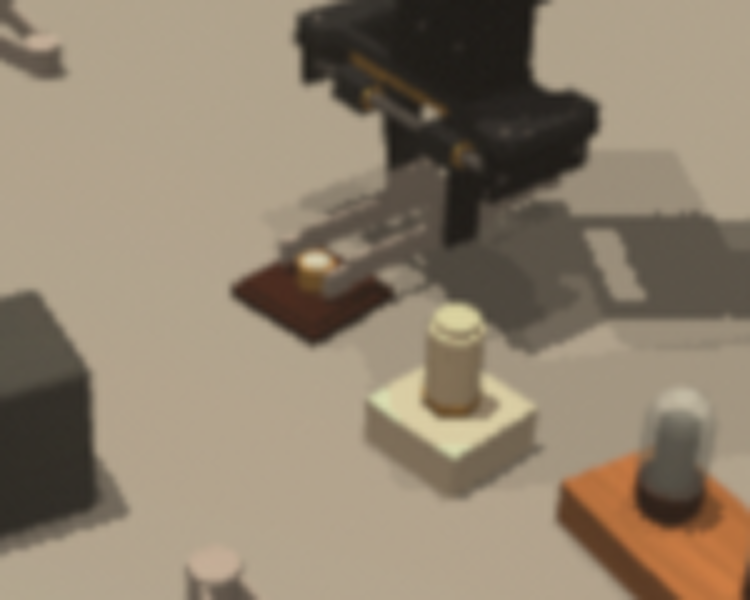

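Emit:
play_rows(
  series=[
    [0.485,0,0.015,0,0,0,0],
    [0.46,0,0,0,0,0,0],
    [0.44,0,0,0,0,0,0],
    [0.42,0,0,0,0,0,0],
    [0.4,0,0,0,0,0,0],
    [0.38,0,0,0,0,0,0],
    [0.36,0,0,0,0,0,0],
    [0.33,0,0,0,0,0,0],
    [0.3,0,0,0,0,0,0],
    [0.3,0,0,0,0,0,0],
    [0.3,0,0,0,0,0,0],
    [0.3,0,0,0,0,0,0],
  ],
  grip_force=25,
)

```text
time: 19.28
position: [0.49, -0.1143, 0.0476]
tool_rot: [0.023, -0.707, 0.707, -0.023]
ft_force: [0.1, 0.5, 0.5]
grip_width: 0.0338
```

```bash
python3 - <<'E'
from h import *
p=eyes.camera_params("wrist");im=eyes.camera("wrist")[:,:,::-1];cv2.imwrite("pics/w15.png",im)
cv2.imwrite("pics/w15z.png",cv2.resize(im[20:220,150:350],(600,600),interpolation=cv2.INTER_CUBIC))
togo([.4891,-.1133,.0475],np.deg2rad(-86.4))
E
```

```text
pos [ 0.4901 -0.1143  0.0476] w 0.0334 F [ 0.29  0.29 -0.33] t 19.33
tool axes x [-0.998 -0.064 -0.   ] y [ 0. -0. -1.] z [ 0.064 -0.998  0.   ]
turn/180 [-0.      0.0003 -0.    ]
shift AFTER turn [ 0.009  0.001 -0.011]
shift now [ 0.009  0.001 -0.011]
```

View pics/w15z.png

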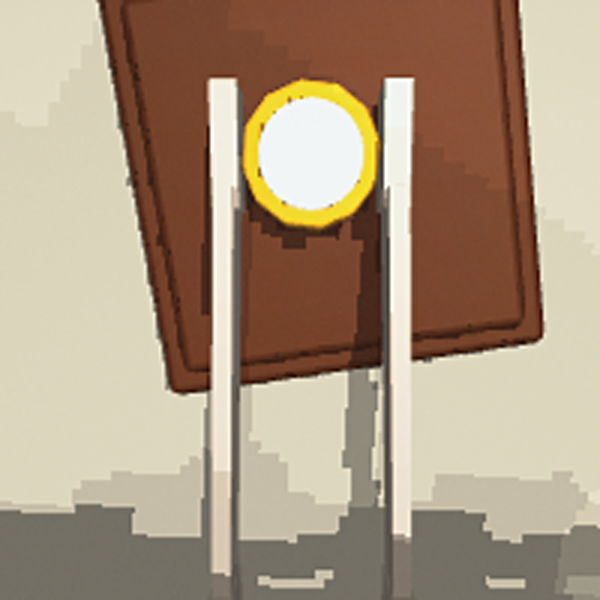

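Emit:
play_rows(
  series=[
    [0.3,0,-0.04,0,0,0,0],
    [0.3,0,-0.06,0,0,0,0],
    [0.3,0,-0.1,0,0,0,0],
    [0.3,0,-0.15,0,0,0,0],
    [0.3,0,-0.2,0,0,0,0],
    [0.3,0,-0.2,0,0,0,0],
    [0.3,0,-0.2,0,0,0,0],
    [0.3,0,-0.15,0,0,0,0],
    [0.3,0,0,0,0,0,0],
    [0.3,0,0,0,0,0,0],
    [0.3,0,0,0,0,0,0],
  ],
  grip_force=25,
)

```text
time: 20.25
position: [0.4895, -0.1141, 0.1573]
tool_rot: [-0.023, 0.707, -0.707, 0.022]
ft_force: [-0.5, -0.2, -2.2]
grip_width: 0.0332
```

```bash
python3 - <<'E'
from h import *
p=eyes.camera_params("wrist");im=eyes.camera("wrist")[:,:,::-1];cv2.imwrite("pics/w16.png",im)
cv2.imwrite("pics/w16z.png",cv2.resize(im[20:220,150:350],(600,600),interpolation=cv2.INTER_CUBIC))
im=eyes.camera("scene")[:,:,::-1];cv2.imwrite("pics/sc16.png",cv2.resize(im[130:270,180:350],(728,600),interpolation=cv2.INTER_CUBIC))
togo([.5002,.0342,.155],np.deg2rad(-86.4))
E
```

```text
pos [ 0.4892 -0.114   0.1566] w 0.0335 F [-0.32 -0.56 -0.76] t 20.35
tool axes x [-0.998 -0.064  0.002] y [-0.002  0.001 -1.   ] z [ 0.064 -0.998 -0.001]
turn/180 [0.0004 0.0003 0.0007]
shift AFTER turn [-0.203  0.016 -1.472]
shift now [-0.204  0.018 -1.472]
```

View pics/w16z.png

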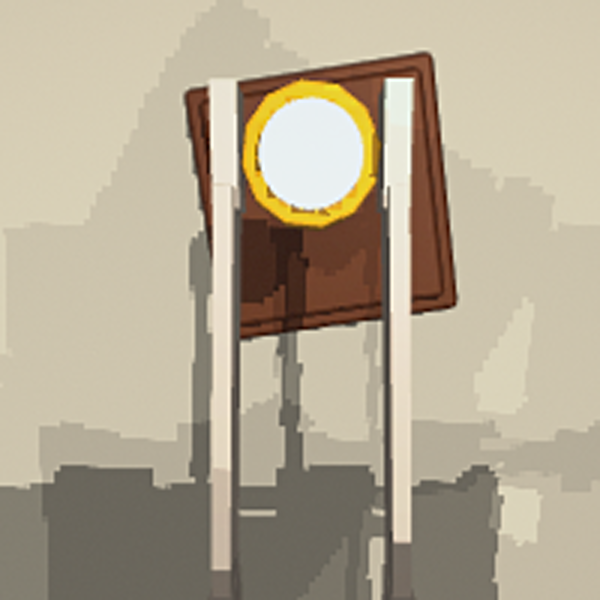

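View pics/sc16.png

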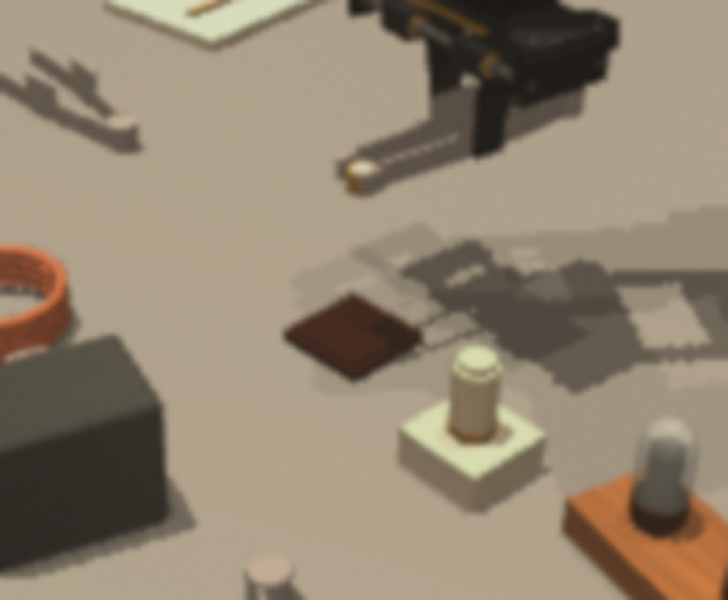

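Emit:
play_rows(
  series=[
    [0.3,-0.02,0,-0.07,0,0,0],
    [0.3,-0.02,0,-0.13,0,0,0],
    [0.3,-0.02,0,-0.16,0,0,0],
    [0.3,-0.02,0,-0.16,0,0,0],
    [0.3,-0.02,0,-0.16,0,0,0],
    [0.3,-0.02,0,-0.16,0,0,0],
    [0.3,-0.02,0,-0.16,0,0,0],
    [0.3,-0.02,0,-0.16,0,0,0],
    [0.3,-0.02,0,-0.13,0,0,0],
    [0.3,-0.02,0,-0.1,0,0,0],
    [0.3,0,0,-0.08,0,0,0],
    [0.3,0,0,0,0,0,0],
  ],
)

```text
time: 21.35
position: [0.5, 0.0351, 0.1571]
tool_rot: [-0.024, 0.707, -0.707, 0.023]
ft_force: [0.1, -0.1, -0.2]
grip_width: 0.0339
```

Emit:
play_rows(
  series=[
    [0.3,0,0,0,0,0,0],
    [0.3,0,0,0,0,0,0],
    [0.3,0,0,0,0,0,0],
    [0.3,0,0,0,0,0,0],
    [0.3,0,0,0,0,0,0],
    [0.3,0,0,0,0,0,0],
  ],
)

```text
time: 21.85
position: [0.5006, 0.0332, 0.1576]
tool_rot: [0.022, -0.707, 0.707, -0.022]
ft_force: [-0.1, -0.9, -1.2]
grip_width: 0.0338
```

```bash
python3 - <<'E'
from h import *
p=eyes.camera_params("wrist");im=eyes.camera("wrist")[:,:,::-1];cv2.imwrite("pics/w17.png",im)
cv2.imwrite("pics/w17z.png",cv2.resize(im[20:220,150:350],(600,600),interpolation=cv2.INTER_CUBIC))
s=eyes.camera_params("scene");im=eyes.camera("scene")[:,:,::-1];cv2.imwrite("pics/sc17.png",cv2.resize(im[130:270,200:370],(728,600),interpolation=cv2.INTER_CUBIC))
togo([.5002,.0342,.155],np.deg2rad(-86.4))
print(proj(s,[[.59,.04,.083],[.59,.04,.142]]))
E
```

```text
pos [0.5006 0.0334 0.1576] w 0.0336 F [ 0.13  0.12 -0.64] t 21.95
tool axes x [-0.998 -0.063 -0.   ] y [ 0. -0. -1.] z [ 0.063 -0.998  0.   ]
turn/180 [-0.      0.0002 -0.    ]
shift AFTER turn [ 0.004  0.026 -0.008]
shift now [ 0.004  0.026 -0.008]
[[293.05512033 213.84273555]
 [294.76194656 194.31612278]]
```

View pics/w17z.png

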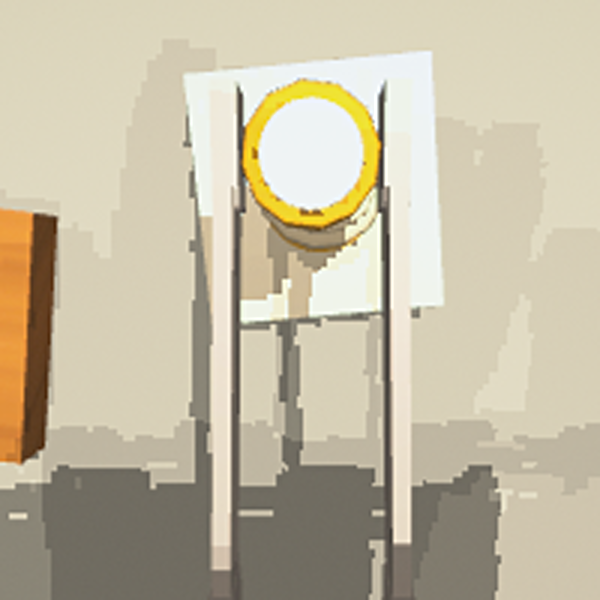

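View pics/sc17.png

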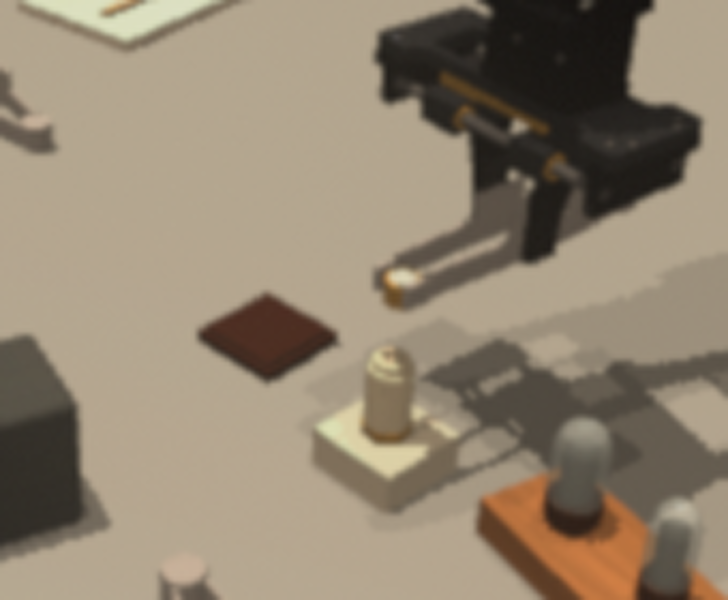

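```bash
python3 - <<'E'
from h import *
s=eyes.camera_params("scene")
print(cast(s,[[390/4.283+199.6,353/4.283+129.6]],.083),cast(s,[[403/4.283+199.6,278/4.283+129.6]],.142))
o=robot.get_obs();print(o["joint_velocities"].round(3),o["grip_width"],o["time"])
ticket.hand_in()
E
```

```text
[[0.59037445 0.03047099 0.083     ]] [[0.59278432 0.03932315 0.142     ]]
[ 0.004 -0.002 -0.003 -0.001 -0.001 -0.001] 0.033604067362034404 21.95
the job is handed in; nothing more can be done
```

I put the lamp in the socket and handed in with the tongs holding the crystal in the air over it. The hand-in gave no verdict, so success rests on my own checks below.

- **Lamp:** it went in upright, with 7.5 N of contact at the expected seating depth. I then let go, and it showed upright in later pictures. Both valves still stand in the rack.
- **Crystal and tongs:** I took the tongs nearest the base and pinched the crystal. The plates measured 33.4–34 mm, matching the roughly 34 mm expected. The gripper stayed clear of the crystal in the wrist pictures.
- **Final position:** the arm was still when I handed in, at 22 s of the 58 s allowed. The crystal's underside is about 40 mm above the lamp top by calculation.
- **Horizontal offset:** from the gripper pose when I released the lamp, the crystal is centred over it to within a few mm.
- **Where the checks disagreed:** the last scene-camera estimate put the lamp top about 9 mm to the side of the crystal. That comes from hand-read low-resolution pixels, and it is still inside the 20 mm limit. The scene and top cameras also read about 2–3 mm off the wrist camera in y throughout, so I used the wrist view for alignment.

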